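# Cover the serving pans from a stack of lids

### The job

Close up the serving counter: take apart the stack of four steel lids and cover every pan and pot with the lid that belongs to it, the nearly square lid on the nearly square pan, the oblong one on the oblong pan, the larger and the smaller round lid on the larger and the smaller pot. Each lid must end up squarely on its container and fully home, its rim lying flat on the container's rim all round, and be let go. Set the lids down rather than dropping them, and leave the squeeze bottle and the shaker where they are.

Things in the scene. Friction and masses are not known exactly. Their poses are not given: they have to be found in the camera images.
- small_round_lid_grip (a point): Small round steel lid, 88 mm across, 90 g, top of the stack. Each lid stands on the crown of the next larger, its hollow over that one's handle: lift straight up 30 mm before moving sideways. Hollow below. Above its lowest edge: collar 0-6 mm (enters the mouth, 7 mm play each side), rim flange 6-9, crown to 36, black knob (26 across) to 64. Point: on the centre line, 58 up, in the handle; z up.
- large_round_lid_grip (a point): Larger round steel lid, 116 mm across, 150 g, second from the top of the stack. Its hollow covers the handle below: lift straight up 30 mm first. Hollow below. Above its lowest edge: collar 0-6 mm (enters the mouth, 8 mm play each side), rim flange 6-9, crown to 36, black knob (26 across) to 64. Point: on the centre line, 58 up, in the handle; z up.
- oblong_lid_grip (a point): Oblong steel lid, 174 (x) x 106 (y) mm, 220 g, third in the stack; lift straight up 30 mm first. Hollow below. Above its lowest edge: collar 0-6 mm (enters the mouth, 7-10 mm play each side), rim flange 6-9, crown to 36, black bow handle to 64. Point: on the centre line, 58 up, in the handle; z up. Handle bar along x, 60 long, 12 wide (grip across y), 52-64 up.
- squarish_lid_grip (a point): Nearly square steel lid, 174 (x) x 160 (y) mm, 300 g, lowest in the stack, on the counter. Hollow below. Above its lowest edge: collar 0-6 mm (enters the mouth, 7 mm play each side), rim flange 6-9, crown to 36, black bow handle to 64. Point: on the centre line, 58 up, in the handle; z up. Handle bar along x, 60 long, 12 wide (grip across y), 52-64 up.
- small_pot: The small round steel pot (olives inside), rim 90 mm across, mouth 72 mm, 80 mm tall. It stays put. Origin: centre of its underside on the counter; z up. With its lid home, the lid's listed point is 132 mm above the counter.
- large_pot: The larger round steel pot (boiled eggs inside), rim 118 mm across, mouth 100 mm, 110 mm tall. It stays put. Origin: centre of its underside on the counter; z up. With its lid home, the lid's listed point is 162 mm above the counter.
- oblong_pan: The oblong steel food pan (carrots inside), rim 176 (x) x 108 (y) mm, mouth 152 x 84 mm, 100 mm tall. It stays put. Origin: centre of its underside on the counter; x along its long side, z up. With its lid home, the lid's listed point is 152 mm above the counter and their long sides are parallel.
- squarish_pan: The nearly square steel food pan (potatoes inside), rim 176 (x) x 162 (y) mm, mouth 152 x 138 mm, 65 mm tall. It stays put. Origin: centre of its underside on the counter; x along its slightly longer side, z up. With its lid home, the lid's listed point is 117 mm above the counter and their long sides are parallel.
- squeeze_bottle_center (a point): Bystander: white squeeze bottle, 56 mm in diameter, 140 mm tall, standing at the far side of the pans; the point is its centre, 70 mm up. Leave it alone.
- dredger_center (a point): Bystander: round metal shaker, 72 mm in diameter, 103 mm tall, standing at the far side of the pans; the point is its centre, about half-way up. Leave it alone.
Not all that is in view belongs to the job. What is shaped like the small_pot but turquoise is not meant.

How it is judged:
By the outcome, as a careful person would: the job done as asked, in the order asked, and still so for the second after the job is handed in, with the robot touching nothing.
It also fails if it takes over 128 s, if anything falls off the work surface, if the arm or the gripper's body presses on something with over 40 N, if the wrist force passes 120 N, or if a joint passes its speed limit or range.

### The arm

A 7-joint arm with a two-finger parallel gripper is mounted at the origin on the work surface. World frame = base frame: x ahead of the robot, y to its left, z up, the work surface at z = 0. Lengths are in m, angles in rad, forces in N, time in s.
With the tool pointing down it reaches from about 0.425 to 0.925 m from the base axis. Payload 6.8 kg.
Tool frame: the origin (TCP) lies midway between the tips of the shut fingers; the grasp point (between the pads) lies 19 mm behind it; z points along the fingers, y is the line along which they close (so a half turn about z gives the same grasp; the last joint's range is limited). The gripper opens to 85 mm and grips with 20 to 120 N. Pads are 22 mm wide; open, the fingers measure 114 mm over their backs; the gripper's body (76 mm by 85 mm) begins 54 mm behind the grasp point. The pads swing forward as they close: fully open they stand 13 mm farther back than shut.
Start: joints at [-1.426, 0.477, 0.022, 1.555, -0.011, 1.109, -0.083], TCP at [0.169, 0.654, 0.231] pointing down, gripper open.
Joint ranges: [-2.96, 2.96], [-0.34, 2.1], [-1.41, 1.46], [0.24, 2.44], [-1.37, 4.51], [0.17, 1.92], [-2.96, 2.96]. Speed limits (rad/s): [2.39, 2.39, 3.14, 3.14, 3.14, 3.14, 3.14].

### API

Orientations are given as a unit quaternion [w, x, y, z].
In Python, from station import bot, imaging gives the robot as it stands.
- The arm moves only by the tool move_arm, never from a script. Its argument "commands" is a list that holds one entry, the list of rows, each a list of 7 numbers: the shift along the tool's x, y, z in m, then the turn, a rotation vector about the tool's x, y, z in degrees, then the finger opening in m, from 0 to 0.0854. In form: [[[x, y, z, rx, ry, rz, grip], ...]]. A call has 1 to 20 rows; each row shifts and turns the commanded pose from where the row before left it, along the tool's axes as they then stand; what a row does not reach is not made up. A row lasts 1/8 s, in which the tool goes at most 62.5 mm and 10.7 degrees, less where a joint would pass 70% of its speed; a pose out of reach is approached as far as the arm can. A call is refused whole if a number of a shift passes 0.0625 or a number of a turn 10.7, either way. A call with a gripper value outside its range is refused whole. The fingers move at their own pace and stop on an object; "squeeze" is the grip in N (left out, the last holds). Time passes only in rows, so rows that do not move let the fingers close. It gives the time, the measured TCP pose, the force, the opening and the grip force at its end, in the units of the state.
- bot.get_obs(): the state, without advancing time (a new reading comes with each control period).
- imaging.read_camera(name): name is "scene" or "side" or "wrist"; returns the picture (400x640x3 uint8, red, green, blue); there is no depth.
- imaging.calibration(name): a dict with "intrinsics" (3x3 intrinsics, pixels), "extrinsics" (4x4, takes a point from camera to world coordinates); the wrist camera has in their place "mount" (4x4, takes a point from camera to tool coordinates, whose origin is the TCP and whose axes are the flange's). Camera axes: x right, y down, z forward; pixel columns grow to the right and rows downward; lengths in m; the calibration is good to about 2 mm. A picture is of the moment at which its call begins: read the wrist's pose just before it. calibration takes no time and is no camera call.
- bot.hand_in(): hands the job in; it is judged then, once.
The state is a dict: "t": time; "q": joint angles; "joint_vel": joint speeds; "joint_torque": joint torques, N m; "eef_pos": TCP position; "tool_rot": TCP orientation; "contact_force": force on the tool from outside, world axes, zero at the start; "torque": the same for the moment, N m; "gripper_width": opening from 0.0 (shut) to 1.0 (fully open); "grasp_force": force on a finger pad.
Only numpy, scipy, OpenCV 4.12 (cv2) and the standard library are available. Lean on these libraries where they do the work, as an engineer would, in place of code of your own. Each camera call takes 0.05 s, during which the arm holds its last target. There are 200 camera calls.

## Working session

There is one attempt and no reset: what is moved stays moved. The work goes in short steps, Python scripts to look and compute and a tool call to move; the robot and the scene stay as the last step left them, time stands still between calls to the robot, and variables do not carry over. Pictures are saved under pics/ and viewed, at most 14 in all, crops included, and the job is handed in when it is done.

Besides the shell and the picture viewer there is one more tool, called by a JSON object that holds its "name" and its "arguments". move_arm: Moves the arm, as the interface text tells. Its arguments: {"type":"object","properties":{"commands":{"type":"array","items":{"type":"array","items":{"type":"array","items":{"type":"number"}}}},"squeeze":{"type":"number"}},"required":["commands"]}

```bash
mkdir -p pics; ls; python3 - <<'E'
from station import bot, imaging
import cv2, numpy as np
np.set_printoptions(precision=4,suppress=True)
o=bot.get_obs(); print({k:np.round(v,3).tolist() for k,v in o.items()})
for n in ("scene","side","wrist"):
    im=imaging.read_camera(n); cv2.imwrite(f"pics/{n}0.png",im[:,:,::-1]); c=imaging.calibration(n)
    for k,v in c.items(): print(n,k,np.array(v).tolist())
a=[cv2.imread(f"pics/{n}0.png") for n in("scene","side")]
E
```

```text
pics
{'t': 0.0, 'q': [-1.426, 0.478, 0.022, 1.556, -0.011, 1.109, -0.083], 'joint_vel': [0.001, -0.0, -0.0, 0.001, 0.0, -0.001, 0.001], 'joint_torque': [-0.001, -59.645, 1.608, -28.119, 0.012, 0.009, 0.0], 'eef_pos': [0.169, 0.653, 0.23], 'tool_rot': [-0.0, 0.126, 0.992, -0.001], 'contact_force': [-0.359, 0.163, -0.577], 'torque': [0.002, 0.023, -0.013], 'grasp_force': 0.0, 'gripper_width': 1.001}
scene intrinsics [[502.0429450803324, 0.0, 314.1892284603425], [0.0, 502.0429450803324, 200.58271632995252], [0.0, 0.0, 1.0]]
scene extrinsics [[0.4130955042743812, 0.6190342140815466, -0.6679436698889631, 1.2974837301467066], [0.9106809171874474, -0.28362972912172996, 0.3003571937359975, -0.3478351925982723], [-0.003517302791078791, -0.7323597603328407, -0.6809088118289408, 0.9176874809475734], [0.0, 0.0, 0.0, 1.0]]
side intrinsics [[511.6355315326442, 0.0, 320.0280794019195], [0.0, 511.6355315326442, 201.86014846571578], [0.0, 0.0, 1.0]]
side extrinsics [[0.9674840000420333, -0.181055902412272, 0.17661673155266247, 0.30904494144917083], [-0.2525317798852298, -0.6521783460143955, 0.7147664689518706, -0.9537464987685539], [-0.014227080187630223, -0.7361264600539811, -0.6766944842377021, 0.9990913932329905], [0.0, 0.0, 0.0, 1.0]]
wrist intrinsics [[329.1921831818817, 0.0, 322.39539366214717], [0.0, 329.1921831818817, 200.18458483677148], [0.0, 0.0, 1.0]]
wrist mount [[-0.0012417558812957727, -0.9615714457983255, -0.27455202178757643, 0.06995463201213986], [0.999998518528331, -0.0008667567971055972, -0.0014871697263884778, -0.0019950298795644583], [0.0011920501129072997, -0.27455346174828915, 0.9615710975578231, -0.14220055156843292], [0.0, 0.0, 0.0, 1.0]]
```

View pics/scene0.png

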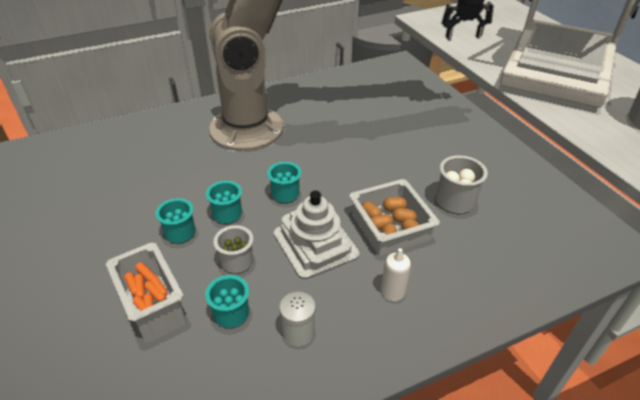

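View pics/side0.png

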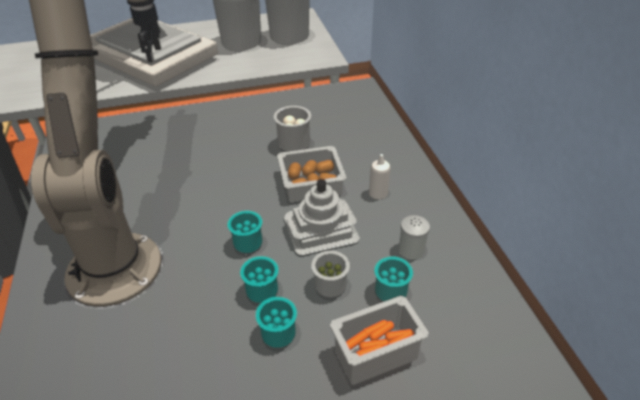

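Scene picture: small pot with olives at (234,245). The lookalikes are turquoise, at (284,178), (224,198), (176,218) and (229,300). Large pot at (460,175), squarish pan at (393,210), oblong pan at (145,280), and the lid stack with its knob at (315,197). The bottle is at (396,278) and the shaker at (298,320). In the side view the same things are at (331,268), (293,118), (311,170), (379,333) and (321,186). I choose the grey pot with olives, and next I measure and check it in a crop.

```bash
cat > h.py <<'E'
from station import bot, imaging
import cv2, numpy as np
from scipy.spatial.transform import Rotation as R
np.set_printoptions(precision=4,suppress=True)
def cam(n):
    c=imaging.calibration(n); K=np.array(c["intrinsics"])
    if n!="wrist": return K,np.array(c["extrinsics"])
    o=bot.get_obs(); T=np.eye(4); w,x,y,z=o["tool_rot"]; T[:3,:3]=R.from_quat([x,y,z,w]).as_matrix(); T[:3,3]=o["eef_pos"]
    return K,T@np.array(c["mount"])
def plane(KT,uv,z):
    K,T=KT; uv=np.atleast_2d(uv).astype(float)
    d=np.c_[uv,np.ones(len(uv))]@np.linalg.inv(K).T@T[:3,:3].T
    return T[:3,3]+d*((z-T[2,3])/d[:,2])[:,None]
def proj(KT,P):
    K,T=KT; p=(np.atleast_2d(P)-T[:3,3])@T[:3,:3]@K.T
    return p[:,:2]/p[:,2:]
E
python3 - <<'E'
from h import *
S,D=cam("scene"),cam("side")
for n,a,b,z in [("knob",(315.5,195),(321,183),.172),("small",(234,242),(331,265),.08),("large",(462,169),(293,117),.11),("obl",(144,278),(379,330),.10),("sq",(393,209),(311,169),.065),("bottle",(398,255),(380,165),.12),("shaker",(298,303),(415,225),.1)]:
    print(n,plane(S,a,z)[0],plane(D,b,z)[0])
# steel rims: rectify to plane
for n,KT in(("scene",S),("side",D)):
    im=cv2.imread(f"pics/{n}0.png")
    def rect(c,z,s=.15,px=400):
        g=np.linspace(-s,s,px); X,Y=np.meshgrid(c[0]+g,c[1]+g)
        p=proj(KT,np.c_[X.ravel(),Y.ravel(),np.full(X.size,z)]).reshape(px,px,2).astype(np.float32)
        return cv2.remap(im,p[...,0],p[...,1],cv2.INTER_LINEAR)
    np.save
    cs={"obl":(plane(S,(144,278),.1)[0],.1),"sq":(plane(S,(393,209),.065)[0],.065),"small":(plane(S,(234,242),.08)[0],.08),"large":(plane(S,(462,169),.11)[0],.11),"stack":(plane(S,(315.5,195),.172)[0],.008)}
    globals()[n]=np.hstack([rect(c[:2],z)[::1] for c,z in cs.values()])
m=np.vstack([scene,side]); cv2.imwrite("pics/rect.png",cv2.resize(m,(800,320),interpolation=cv2.INTER_AREA))
E
```

```text
knob [ 0.5507 -0.0088  0.172 ] [ 0.5448 -0.0137  0.172 ]
small [ 0.5253 -0.1991  0.08  ] [ 0.5185 -0.201   0.08  ]
large [0.5541 0.3969 0.11  ] [0.5587 0.3887 0.11  ]
obl [ 0.5625 -0.4016  0.1   ] [ 0.5621 -0.4094  0.1   ]
sq [0.569  0.1912 0.065 ] [0.5632 0.1762 0.065 ]
bottle [0.7399 0.0942 0.12  ] [0.7351 0.0755 0.12  ]
shaker [ 0.7509 -0.1379  0.1   ] [ 0.7481 -0.1483  0.1   ]
```

View pics/rect.png

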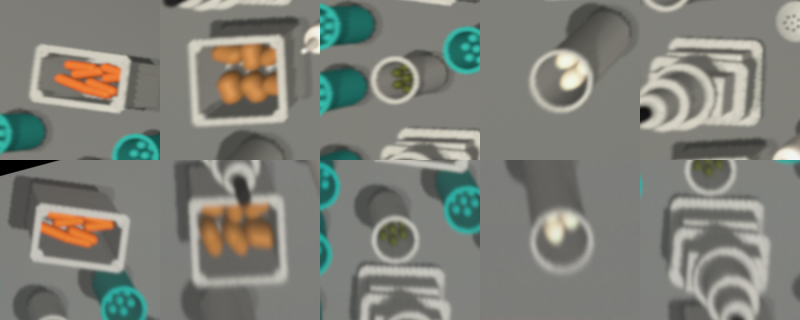

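The rectified rims (columns: oblong, squarish, small pot, large pot, stack) sit close to the tile centres in both views. The small-pot tile shows the grey pot with olives, with the turquoise ones beside it. Next I fit the rims.

```bash
cat > fit.py <<'E'
from h import *
def rectify(im,KT,c,z,s=.15,px=600):
    g=np.linspace(-s,s,px); X,Y=np.meshgrid(c[0]+g,c[1]+g)
    p=proj(KT,np.c_[X.ravel(),Y.ravel(),np.full(X.size,z)]).reshape(px,px,2).astype(np.float32)
    return cv2.remap(im,p[...,0],p[...,1],cv2.INTER_LINEAR)
def rim(im,KT,c,z,s=.15,px=600,thr=150):
    """world centre, sizes, angle of the bright grey rim at height z nearest c"""
    r=rectify(im,KT,c,z,s,px); mn,mx=r.min(2).astype(int),r.max(2).astype(int)
    m=((mn>thr)&(mx-mn<45)).astype(np.uint8)
    cs,_=cv2.findContours(m,cv2.RETR_EXTERNAL,cv2.CHAIN_APPROX_NONE)
    out=[]
    for k in cs:
        if cv2.contourArea(k)<2000: continue
        (x,y),(w,h),a=cv2.minAreaRect(k); q=2*s/(px-1)
        if w<h: w,h,a=h,w,a-90
        (ex,ey),er=cv2.minEnclosingCircle(k)
        out.append([np.hypot(x-px/2,y-px/2)*q,c[0]-s+x*q,c[1]-s+y*q,w*q,h*q,(a+90)%180-90,c[0]-s+ex*q,c[1]-s+ey*q,2*er*q])
    return r,m,np.array(sorted(out)[:2])
E
python3 - <<'E'
from fit import *
for v in("scene","side"):
    im=cv2.imread(f"pics/{v}0.png"); KT=cam(v)
    for n,c,z in [("small",(.522,-.2),.08),("large",(.556,.393),.11),("obl",(.562,-.405),.1),("sq",(.566,.184),.065),("lid",(.55,-.01),.009)]:
        r,m,o=rim(im,KT,c,z); print(v,n); print(o[:1,1:])
E
```

```text
scene small
[[ 0.5156 -0.1986  0.0904  0.0896 71.565   0.5155 -0.1987  0.0914]]
scene large
[[0.5557 0.3998 0.1182 0.1172 0.     0.5565 0.3992 0.1204]]
scene obl
[[ 0.5619 -0.4037  0.1809  0.1111  7.7336  0.5624 -0.4039  0.2015]]
scene sq
[[ 0.5647  0.1935  0.1811  0.1653 -2.9357  0.5645  0.1935  0.2324]]
scene lid
[[0.5146 0.0022 0.2282 0.1783 1.9012 0.5137 0.0013 0.274 ]]
side small
[[ 0.5165 -0.1995  0.0907  0.0876  0.      0.5169 -0.1992  0.092 ]]
side large
[[  0.5575   0.3984   0.1182   0.115  -12.3808   0.5576   0.3999   0.1197]]
side obl
[[ 0.5627 -0.4044  0.1788  0.1114  7.5164  0.5625 -0.405   0.2004]]
side sq
[[ 0.5664  0.1932  0.1803  0.1672 -2.6425  0.5665  0.1928  0.2306]]
side lid
[[  0.5523   0.0261   0.2279   0.1853 -90.       0.5427   0.0264   0.2682]]
```

{"name": "move_arm", "arguments": {"commands": [[[0,0,-0.035,0,0,-7.25,0.08],[0,0,-0.035,0,0,-7.25,0.08],[-0.027,-0.0475,0,0,0,0,0.08],[-0.027,-0.0475,0,0,0,0,0.08],[-0.027,-0.0475,0,0,0,0,0.08],[-0.027,-0.0475,0,0,0,0,0.08],[-0.027,-0.0475,0,0,0,0,0.08],[-0.027,-0.0475,0,0,0,0,0.08],[-0.027,-0.0475,0,0,0,0,0.08],[-0.027,-0.0475,0,0,0,0,0.08],[-0.027,-0.0475,0,0,0,0,0.08],[-0.027,-0.0475,0,0,0,0,0.08],[-0.027,-0.0475,0,0,0,0,0.08],[-0.027,-0.0475,0,0,0,0,0.08],[-0.027,-0.0475,0,0,0,0,0.08],[-0.027,-0.0475,0,0,0,0,0.08],[0,0,0,0,0,0,0.08],[0,0,0,0,0,0,0.08]]]}}

```text
t: 2.4
eef_pos: [0.5466, -0.0107, 0.3009]
tool_rot: [-0.001, -0.0, 1.0, 0.0]
contact_force: [-0.5, 0.1, -0.0]
gripper_width: 0.938
grasp_force: 0.0
```

```bash
python3 - <<'E'
from fit import *
o=bot.get_obs(); KT=cam("wrist"); im=imaging.read_camera("wrist")[:,:,::-1].copy(); cv2.imwrite("pics/w1.png",im)
w,x,y,z=o["tool_rot"]; print(o["eef_pos"],R.from_quat([x,y,z,w]).as_matrix())
m=(im.max(2)<45).astype(np.uint8); n,_,st,ce=cv2.connectedComponentsWithStats(m)
for i in range(1,n):
    if st[i,4]>150: print(st[i],ce[i],plane(KT,ce[i],.172)[0])
E
```

```text
[ 0.5466 -0.0107  0.3009] [[-1.     -0.0003 -0.0011]
 [-0.0003  1.      0.0004]
 [ 0.0011  0.0004 -1.    ]]
[    0   253   640   147 41734] [322.7215 355.0931] [ 0.7125 -0.0128  0.172 ]
```

View pics/w1.png

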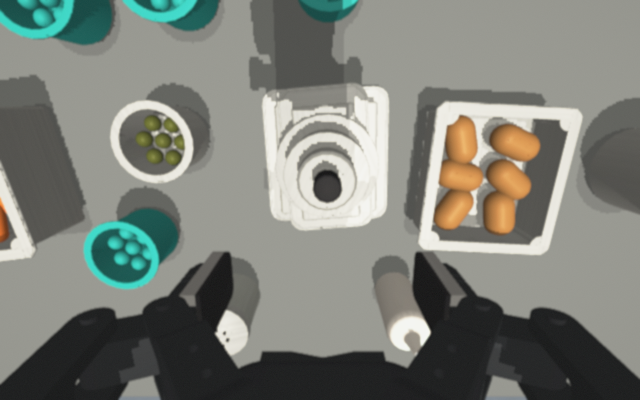

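The wrist view shows the stack with its black knob at (327,186), the olive pot at (152,140) and the squarish pan at (500,178). I'll locate the knob and estimate the lid flanges' yaw.

```bash
cat > knob.py <<'E'
from fit import *
import sys
def dark(im,KT,box,z,t=90):
    x0,y0,x1,y1=box; m=(im[y0:y1,x0:x1].max(2)<t).astype(np.uint8)
    cs,_=cv2.findContours(m,cv2.RETR_EXTERNAL,cv2.CHAIN_APPROX_NONE); k=max(cs,key=cv2.contourArea)+np.array([x0,y0])
    P=plane(KT,k.reshape(-1,2),z)[:,:2]; r=cv2.minAreaRect((P*1000).astype(np.float32))
    print("px",k.reshape(-1,2).min(0),k.reshape(-1,2).max(0),"rect mm",np.round(r[0],1),np.round(r[1],1),round(r[2],1))
E
python3 - <<'E'
from knob import *
im=cv2.imread("pics/w1.png"); KT=cam("wrist")
dark(im,KT,(290,160,365,215),.172)
r=rectify(im,KT,(.54,-.011),.009,s=.11,px=440); cv2.imwrite("pics/st.png",r)
E
```

```text
px [314 170] [340 201] rect mm [540.5  -8.2] [26.9 22.1] 0.0
```

View pics/st.png

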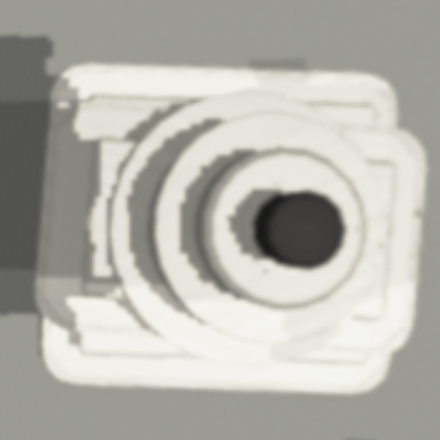

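The crop shows the knob and the flange circles; the small lid's flange circle centre agrees with the knob at about (0.542, -0.0085). Descend and grasp.

{"name": "move_arm", "arguments": {"commands": [[[0.0045,0.0025,0.0,0,0,0,0.07],[0,0,0.05,0,0,0,0.07],[0,0,0.05,0,0,0,0.07],[0,0,0.035,0,0,0,0.07],[0,0,0.018,0,0,0,0.07],[0,0,0,0,0,0,0.07],[0,0,0,0,0,0,0.02],[0,0,0,0,0,0,0.02],[0,0,0,0,0,0,0.015],[0,0,0,0,0,0,0.015],[0,0,0,0,0,0,0.015],[0,0,0,0,0,0,0.015]]], "squeeze": 40}}

```text
t: 3.95
eef_pos: [0.5432, -0.0084, 0.1493]
tool_rot: [0.001, -0.0, 1.0, 0.0]
contact_force: [-1.1, 2.3, 6.3]
gripper_width: 0.289
grasp_force: 39.3
```

{"name": "move_arm", "arguments": {"commands": [[[0,0,-0.01,0,0,0,0.015],[0,0,-0.02,0,0,0,0.015],[0,0,-0.03,0,0,0,0.015],[0,0,-0.02,0,0,0,0.015],[0.007,-0.048,0,0,0,0,0.015],[0.007,-0.048,0,0,0,0,0.015],[0.007,-0.048,0,0,0,0,0.015],[0.006,-0.047,0,0,0,0,0.015],[0,0,0,0,0,0,0.015],[0,0,0,0,0,0,0.015]]]}}

```text
t: 5.2
eef_pos: [0.5155, -0.1994, 0.2284]
tool_rot: [-0.0, -0.0, 1.0, 0.0]
contact_force: [0.5, 0.2, -0.9]
gripper_width: 0.287
grasp_force: 39.5
```

```bash
python3 - <<'E'
from fit import *
o=bot.get_obs(); print(o["eef_pos"],o["tool_rot"],o["contact_force"])
KT=cam("wrist"); im=imaging.read_camera("wrist")[:,:,::-1].copy(); cv2.imwrite("pics/w2.png",im)
im2=imaging.read_camera("scene")[:,:,::-1].copy(); cv2.imwrite("pics/s2.png",im2)
cv2.imwrite("pics/j2.png",np.hstack([cv2.resize(im[80:400,120:520],(400,320)),im2[130:330,150:400].repeat(1,0) if 0 else cv2.resize(im2[120:320,120:370],(400,320))]))
E
```

```text
[ 0.5155 -0.1994  0.2284] [-0.0001 -0.      1.      0.0003] [ 0.4869  0.1863 -0.8955]
```

View pics/j2.png

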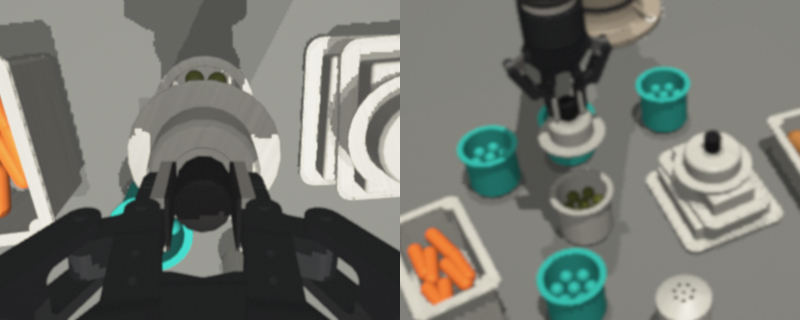

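The small lid hangs level in the gripper above the olive pot. Lowering it.

{"name": "move_arm", "arguments": {"commands": [[[0,0,0.04,0,0,0,0.015],[0,0,0.035,0,0,0,0.015],[0,0,0.015,0,0,0,0.015],[0,0,0.008,0,0,0,0.015],[0,0,0.006,0,0,0,0.015],[0,0,0.004,0,0,0,0.015],[0,0,0.003,0,0,0,0.015],[0,0,0.002,0,0,0,0.015],[0,0,0.0,0,0,0,0.015]]]}}

```text
t: 6.42
eef_pos: [0.5157, -0.1998, 0.1156]
tool_rot: [0.0, -0.0, 1.0, 0.0]
contact_force: [0.2, 1.2, 1.2]
gripper_width: 0.288
grasp_force: 39.5
```

{"name": "move_arm", "arguments": {"commands": [[[0,0,0.0015,0,0,0,0.015],[0,0,0,0,0,0,0.015]]]}}

```text
t: 6.68
eef_pos: [0.5158, -0.1996, 0.1152]
tool_rot: [0.0, -0.0, 1.0, 0.001]
contact_force: [-5.6, 4.5, 14.7]
gripper_width: 0.29
grasp_force: 40.7
```

Firm contact came at the expected height (home is about 0.115). Release, rise and go back over the stack.

{"name": "move_arm", "arguments": {"commands": [[[0,0,-0.001,0,0,0,0.035],[0,0,0,0,0,0,0.06],[0,0,0,0,0,0,0.07],[0,0,0,0,0,0,0.07],[0,0,-0.02,0,0,0,0.07],[0,0,-0.05,0,0,0,0.07],[0,0,-0.05,0,0,0,0.07],[0,0,-0.04,0,0,0,0.07],[-0.007,0.0475,0,0,0,0,0.07],[-0.007,0.0475,0,0,0,0,0.07],[-0.006,0.0475,0,0,0,0,0.07],[-0.006,0.0475,0,0,0,0,0.07],[0,0,0,0,0,0,0.07],[0,0,0,0,0,0,0.07]]]}}

```text
t: 8.43
eef_pos: [0.5413, -0.0106, 0.2747]
tool_rot: [-0.0, 0.0, 1.0, -0.0]
contact_force: [-0.2, -0.6, 0.4]
gripper_width: 0.819
grasp_force: 0.0
```

```bash
python3 - <<'E'
from knob import *
o=bot.get_obs(); print(o["eef_pos"])
KT=cam("wrist"); im=imaging.read_camera("wrist")[:,:,::-1].copy(); cv2.imwrite("pics/w3.png",im)
dark(im,KT,(280,130,365,215),.136)
for v in("scene","side"):
    i=imaging.read_camera(v)[:,:,::-1].copy(); cv2.imwrite(f"pics/{v}3.png",i); print(rim(i,cam(v),(.516,-.199),.083,s=.06,px=400,thr=170)[2])
cv2.imwrite("pics/j3.png",np.hstack([im[60:300,100:420],cv2.imread("pics/scene3.png")[150:330,140:380].repeat(1,0)[:180].copy() if 0 else cv2.resize(cv2.imread("pics/scene3.png")[180:300,180:340],(320,240))]))
E
```

```text
[ 0.5413 -0.0106  0.2747]
px [315 171] [340 201] rect mm [538.2  -8.4] [22. 27.] 89.9
[[ 0.0013  0.5165 -0.2001  0.0887  0.0867 32.3474  0.5147 -0.199   0.0927]]
[[  0.0029   0.518   -0.2011   0.0874   0.083  -15.4713   0.5187  -0.1996
    0.0886]
 [  0.0603   0.4889  -0.145    0.0659   0.012    0.       0.4889  -0.1435
    0.0664]]
```

View pics/j3.png

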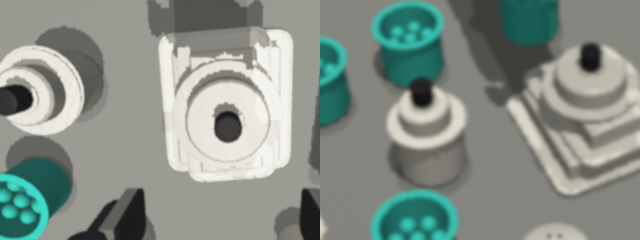

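The small lid sits squarely home on the olive pot (measured centre within 2 mm). The larger lid's knob is at (327,186) in the wrist view, about (0.540, -0.0085). Grasp and lift it.

{"name": "move_arm", "arguments": {"commands": [[[0.001,0.002,0.05,0,0,0,0.07],[0,0,0.05,0,0,0,0.07],[0,0,0.04,0,0,0,0.07],[0,0,0.0215,0,0,0,0.07],[0,0,0,0,0,0,0.07],[0,0,0,0,0,0,0.02],[0,0,0,0,0,0,0.02],[0,0,0,0,0,0,0.015],[0,0,0,0,0,0,0.015],[0,0,0,0,0,0,0.015]]]}}

```text
t: 9.82
eef_pos: [0.5413, -0.0077, 0.1144]
tool_rot: [0.001, -0.0, 1.0, 0.0]
contact_force: [-1.5, 0.0, 6.6]
gripper_width: 0.292
grasp_force: 39.4
```

{"name": "move_arm", "arguments": {"commands": [[[0,0,-0.01,0,0,0,0.015],[0,0,-0.02,0,0,0,0.015],[0,0,-0.04,0,0,0,0.015],[0,0,-0.03,0,0,0,0.015],[-0.0017,0.0452,0,0,0,0,0.015],[-0.0017,0.0452,0,0,0,0,0.015],[-0.0017,0.0452,0,0,0,0,0.015],[-0.0017,0.0452,0,0,0,0,0.015],[-0.0017,0.0452,0,0,0,0,0.015],[-0.0017,0.0452,0,0,0,0,0.015],[-0.0017,0.0452,0,0,0,0,0.015],[-0.0017,0.0452,0,0,0,0,0.015],[-0.0017,0.0452,0,0,0,0,0.015],[0,0,0,0,0,0,0.015],[0,0,0,0,0,0,0.015]]]}}

```text
t: 11.7
eef_pos: [0.5556, 0.3981, 0.2132]
tool_rot: [-0.0, -0.0, 1.0, -0.001]
contact_force: [0.1, 0.1, -0.8]
gripper_width: 0.288
grasp_force: 39.6
```

```bash
python3 - <<'E'
from fit import *
o=bot.get_obs(); p=o["eef_pos"]; print(p,o["tool_rot"],o["contact_force"])
zf=p[2]-.0424+.009
for v in("scene","side"):
    i=imaging.read_camera(v)[:,:,::-1].copy(); cv2.imwrite(f"pics/{v}4.png",i)
    for t in (140,170): print(v,rim(i,cam(v),(.556,.4),zf,s=.08,px=400,thr=t)[2])
E
```

```text
[0.5556 0.3981 0.2132] [-0.0001 -0.      1.     -0.0007] [ 0.1106  0.1202 -0.8329]
scene [[  0.0114   0.5617   0.4102   0.1338   0.1014 -57.9499   0.5703   0.4091
    0.1456]]
scene [[  0.0298   0.554    0.4299   0.0668   0.0313 -79.4052   0.5481   0.4292
    0.0686]
 [  0.048    0.5964   0.4263   0.0652   0.0154 -55.231    0.5917   0.4231
    0.0652]]
side [[ 0.0336  0.5891  0.3932  0.1431  0.0578 67.3509  0.5857  0.3946  0.1498]]
side []
```

{"name": "move_arm", "arguments": {"commands": [[[-0.001,0.001,0.03,0,0,0,0.015],[0,0,0.02,0,0,0,0.015],[0,0,0.006,0,0,0,0.015],[0,0,0.004,0,0,0,0.015],[0,0,0.003,0,0,0,0.015],[0,0,0.002,0,0,0,0.015],[0,0,0.001,0,0,0,0.015],[0,0,0.0,0,0,0,0.015]]]}}

```text
t: 12.8
eef_pos: [0.5567, 0.4, 0.1474]
tool_rot: [0.0, -0.0, 1.0, 0.0]
contact_force: [0.1, 0.5, -1.5]
gripper_width: 0.285
grasp_force: 39.6
```

{"name": "move_arm", "arguments": {"commands": [[[0,0,0.0015,0,0,0,0.015],[0,0,0,0,0,0,0.015]]]}}

```text
t: 13.05
eef_pos: [0.5569, 0.4004, 0.1465]
tool_rot: [0.0, -0.0, 1.0, 0.0]
contact_force: [-1.8, 0.7, 3.9]
gripper_width: 0.288
grasp_force: 40.0
```

Contact is at the expected home height. Release and return.

{"name": "move_arm", "arguments": {"commands": [[[0,0,0.0005,0,0,0,0.035],[0,0,0,0,0,0,0.06],[0,0,0,0,0,0,0.07],[0,0,0,0,0,0,0.07],[0,0,-0.02,0,0,0,0.07],[0,0,-0.05,0,0,0,0.07],[0,0,-0.05,0,0,0,0.07],[0.002,-0.0455,0,0,0,0,0.07],[0.002,-0.0455,0,0,0,0,0.07],[0.002,-0.0455,0,0,0,0,0.07],[0.002,-0.0455,0,0,0,0,0.07],[0.002,-0.0455,0,0,0,0,0.07],[0.002,-0.0455,0,0,0,0,0.07],[0.002,-0.0455,0,0,0,0,0.07],[0.001,-0.0455,0,0,0,0,0.07],[0.001,-0.0455,0,0,0,0,0.07],[0,0,0,0,0,0,0.07],[0,0,0,0,0,0,0.07]]]}}

```text
t: 15.3
eef_pos: [0.5412, -0.009, 0.2663]
tool_rot: [0.001, -0.0, 1.0, 0.001]
contact_force: [-0.3, 0.3, 0.8]
gripper_width: 0.821
grasp_force: 0.0
```

```bash
python3 - <<'E'
from knob import *
o=bot.get_obs(); print(o["eef_pos"],o["tool_rot"])
KT=cam("wrist"); im=imaging.read_camera("wrist")[:,:,::-1].copy(); cv2.imwrite("pics/w5.png",im)
dark(im,KT,(280,110,365,225),.1)
print(rim(im,KT,(.54,-.008),.045,s=.12,thr=200)[2])
sc=imaging.read_camera("scene")[:,:,::-1].copy(); cv2.imwrite("pics/scene5.png",sc); print(rim(sc,cam("scene"),(.557,.399),.113,s=.08,px=400,thr=170)[2])
cv2.imwrite("pics/j5.png",np.hstack([im[20:300,200:520],cv2.resize(sc[90:230,400:560],(320,280))]))
E
```

```text
[ 0.5412 -0.009   0.2663] [ 0.0007 -0.0001  1.      0.0005]
px [318 147] [332 208] rect mm [537.   -8.4] [60.  10.5] 5.0
[[ 0.0012  0.5414 -0.0075  0.1721  0.1453  1.9749  0.534  -0.0076  0.2013]]
[[  0.0073   0.5566   0.4065   0.127    0.1155 -75.3526   0.553    0.4049
    0.1314]]
```

View pics/j5.png

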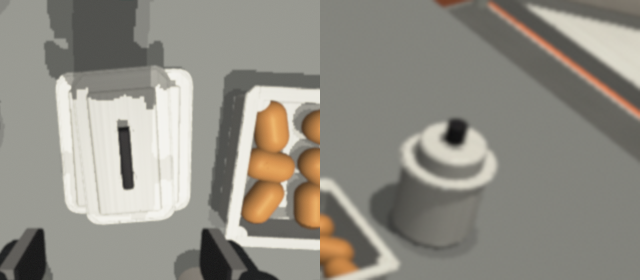

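The oblong lid's bar runs from (325,147) to (332,208) in the wrist view: centre (0.5375, -0.0085), yaw +5°. The large lid sits on its pot. Turn, grasp and lift.

{"name": "move_arm", "arguments": {"commands": [[[0.0035,0.0005,0.05,0,0,0,0.07],[0,0,0.05,0,0,-5,0.07],[0,0,0.05,0,0,0,0.07],[0,0,0.025,0,0,0,0.07],[0,0,0.014,0,0,0,0.07],[0,0,0,0,0,0,0.07],[0,0,0,0,0,0,0.005],[0,0,0,0,0,0,0.005],[0,0,0,0,0,0,0.003],[0,0,0,0,0,0,0.003],[0,0,0,0,0,0,0.003],[0,0,0,0,0,0,0.003]]], "squeeze": 60}}

```text
t: 16.9
eef_pos: [0.5375, -0.0086, 0.0766]
tool_rot: [0.0, -0.044, 0.999, 0.0]
contact_force: [-1.9, 2.4, 3.9]
gripper_width: 0.128
grasp_force: 60.1
```

{"name": "move_arm", "arguments": {"commands": [[[0,0,-0.01,0,0,0,0.003],[0,0,-0.02,0,0,0,0.003],[0,0,-0.04,0,0,0,0.003],[0,0,-0.05,0,0,-1.3,0.003],[0,0,-0.03,0,0,-1.3,0.003],[0.0031,-0.0439,0,0,0,0,0.003],[0.0031,-0.0439,0,0,0,0,0.003],[0.0031,-0.0439,0,0,0,0,0.003],[0.0031,-0.0439,0,0,0,0,0.003],[0.0031,-0.0439,0,0,0,0,0.003],[0.0031,-0.0439,0,0,0,0,0.003],[0.0031,-0.0439,0,0,0,0,0.003],[0.0031,-0.0439,0,0,0,0,0.003],[0.0029,-0.044,0,0,0,0,0.003],[0,0,0,0,0,0,0.003],[0,0,0,0,0,0,0.003]]]}}

```text
t: 18.9
eef_pos: [0.5617, -0.404, 0.2259]
tool_rot: [-0.001, -0.066, 0.998, 0.0]
contact_force: [1.3, 1.1, -1.7]
gripper_width: 0.131
grasp_force: 59.3
```

```bash
python3 - <<'E'
from fit import *
o=bot.get_obs(); print(o["eef_pos"],o["tool_rot"],2*np.degrees(np.arcsin(o["tool_rot"][1])),o["contact_force"])
w=imaging.read_camera("wrist")[:,:,::-1]; s=imaging.read_camera("side")[:,:,::-1]
cv2.imwrite("pics/j6.png",np.hstack([cv2.resize(w,(400,250)),cv2.resize(s[150:400,220:620],(400,250))]))
E
```

```text
[ 0.5617 -0.404   0.2259] [-0.0005 -0.0662  0.9978  0.0004] -7.587743180819348 [ 1.263   1.0526 -1.6812]
```

View pics/j6.png

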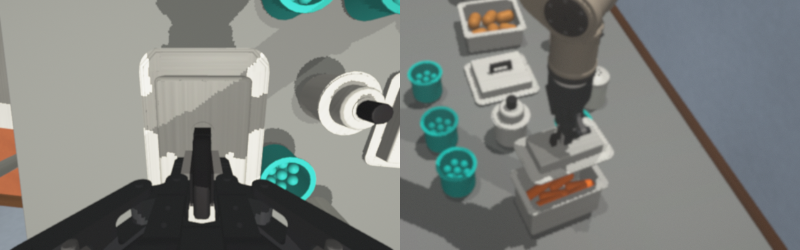

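The oblong lid is level, in line and above the carrot pan. Lowering it.

{"name": "move_arm", "arguments": {"commands": [[[0,0,0.04,0,0,0,0.003],[0,0,0.03,0,0,0,0.003],[0,0,0.008,0,0,0,0.003],[0,0,0.005,0,0,0,0.003],[0,0,0.003,0,0,0,0.003],[0,0,0.002,0,0,0,0.003],[0,0,0.001,0,0,0,0.003],[0,0,0.0,0,0,0,0.003]]]}}

```text
t: 20.0
eef_pos: [0.5624, -0.4049, 0.1383]
tool_rot: [0.001, -0.066, 0.998, -0.0]
contact_force: [-3.4, 1.1, 5.0]
gripper_width: 0.129
grasp_force: 60.3
```

{"name": "move_arm", "arguments": {"commands": [[[0,0,0.0015,0,0,0,0.003],[0,0,0.001,0,0,0,0.003],[0,0,0,0,0,0,0.003]]]}}

```text
t: 20.38
eef_pos: [0.5628, -0.4056, 0.1367]
tool_rot: [0.001, -0.066, 0.998, -0.001]
contact_force: [-3.8, 2.0, 9.9]
gripper_width: 0.127
grasp_force: 61.1
```

```bash
python3 - <<'E'
from fit import *
o=bot.get_obs(); print(o["eef_pos"],o["contact_force"],o["torque"])
w=imaging.read_camera("wrist")[:,:,::-1]; s=imaging.read_camera("side")[:,:,::-1]; c=imaging.read_camera("scene")[:,:,::-1]
cv2.imwrite("pics/j7.png",np.hstack([cv2.resize(w[60:260,180:380],(400,400)),cv2.resize(np.vstack([s[280:400,310:470],c[220:340,90:250]]),(400,600))[:400] if 0 else np.vstack([cv2.resize(s[280:400,310:470],(400,300)),cv2.resize(c[220:340,90:250],(400,300))])[:600][100:500] if 0 else np.vstack([cv2.resize(s[300:380,310:470],(400,200)),cv2.resize(c[245:325,90:250],(400,200))])]))
E
```

```text
[ 0.5628 -0.4056  0.1367] [-3.7679  2.0498  9.876 ] [0.0578 0.1292 0.0185]
```

View pics/j7.png

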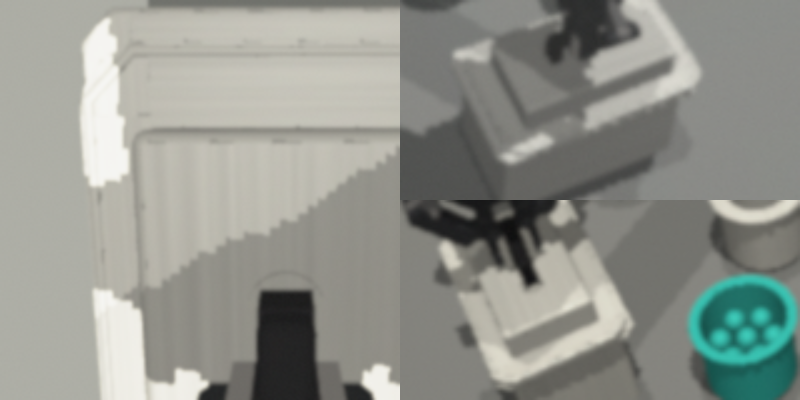

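The lid looks seated squarely, with at most a tiny gap. Let it go and back off, then check the seat from above.

{"name": "move_arm", "arguments": {"commands": [[[0,0,-0.0005,0,0,0,0.01],[0,0,0,0,0,0,0.014],[0,0,0,0,0,0,0.02],[0,0,0,0,0,0,0.05],[0,0,0,0,0,0,0.07],[0,0,0,0,0,0,0.07],[0,0,-0.02,0,0,0,0.07],[0,0,-0.05,0,0,0,0.07],[0,0,-0.05,0,0,0,0.07],[0,0,0,0,0,0,0.07],[0,0,0,0,0,0,0.07]]]}}

```text
t: 21.9
eef_pos: [0.5622, -0.4044, 0.2562]
tool_rot: [0.001, -0.066, 0.998, -0.0]
contact_force: [-1.0, 0.7, -0.4]
gripper_width: 0.818
grasp_force: 0.0
```

```bash
python3 - <<'E'
from knob import *
o=bot.get_obs(); print(o["eef_pos"])
KT=cam("wrist"); im=imaging.read_camera("wrist")[:,:,::-1].copy(); cv2.imwrite("pics/w8.png",im)
dark(im,KT,(270,110,375,225),.158)
print(rim(im,KT,(.562,-.404),.103,s=.12,thr=140)[2])
s=imaging.read_camera("side")[:,:,::-1]; c=imaging.read_camera("scene")[:,:,::-1]
cv2.imwrite("pics/side8.png",s);cv2.imwrite("pics/scene8.png",c)
print(rim(s,cam("side"),(.562,-.404),.103,s=.12,thr=150)[2])
cv2.imwrite("pics/j8.png",np.hstack([cv2.resize(im[50:290,160:480],(400,300)),np.vstack([cv2.resize(s[290:390,310:450],(400,286)),cv2.resize(c[220:330,90:230],(400,314))])[150:450]]))
E
```

```text
[ 0.5622 -0.4044  0.2562]
px [316 163] [329 224] rect mm [ 555.9 -407.4] [47.7 10. ] 7.9
[[ 0.0003  0.562  -0.404   0.24    0.24    0.      0.562  -0.4138  0.3258]]
[[ 0.0266  0.5888 -0.4019  0.145   0.1083  7.1962  0.587  -0.406   0.1704]]
```

View pics/j8.png

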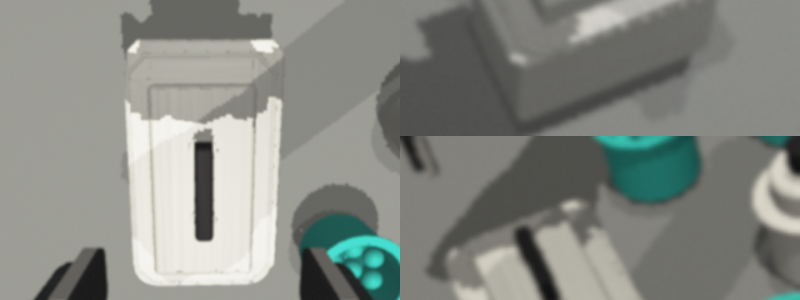

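```bash
python3 - <<'E'
from knob import *
KT=cam("wrist"); im=cv2.imread("pics/w8.png")
for z in (.158,.162): dark(im,KT,(290,120,350,265),z)
E
```

```text
px [316 163] [329 241] rect mm [ 561.6 -405.9] [61.3 10. ] 7.9
px [316 163] [329 241] rect mm [ 560.4 -406. ] [60.3  9.9] 7.9
```

The lid is centred (0.5615, -0.406) with yaw 7.9°. I'll check its height by touching the bar with shut fingers; home puts the top at 0.158.

{"name": "move_arm", "arguments": {"commands": [[[0,0,0,0,0,0,0],[0,0,0,0,0,0,0],[0,0,0,0,0,0,0],[0,0,0,0,0,0,0],[0,0,0.05,0,0,0,0],[0,0,0.03,0,0,0,0],[0,0,0.008,0,0,0,0],[0,0,0.004,0,0,0,0],[0,0,0.002,0,0,0,0],[0,0,0.001,0,0,0,0],[0,0,0,0,0,0,0]]]}}

```text
t: 23.42
eef_pos: [0.5627, -0.405, 0.1614]
tool_rot: [0.001, -0.066, 0.998, -0.001]
contact_force: [0.2, 0.2, 3.8]
gripper_width: 0.001
grasp_force: 1.5
```

{"name": "move_arm", "arguments": {"commands": [[[0,0,0.002,0,0,0,0],[0,0,0.0015,0,0,0,0],[0,0,0,0,0,0,0]]]}}

```text
t: 23.8
eef_pos: [0.5626, -0.4061, 0.161]
tool_rot: [0.002, -0.066, 0.998, -0.001]
contact_force: [-5.6, 3.5, 20.3]
gripper_width: 0.004
grasp_force: 10.5
```

{"name": "move_arm", "arguments": {"commands": [[[0,0,-0.012,0,0,0,0],[0.022,0,0,0,0,0,0],[0,0,0.004,0,0,0,0],[0,0,0.003,0,0,0,0],[0,0,0.0025,0,0,0,0],[0,0,0,0,0,0,0]]]}}

```text
t: 24.55
eef_pos: [0.5409, -0.408, 0.1605]
tool_rot: [0.0, -0.066, 0.998, -0.0]
contact_force: [-3.4, 0.7, 10.5]
gripper_width: -0.0
grasp_force: 5.1
```

{"name": "move_arm", "arguments": {"commands": [[[0,0,-0.01,0,0,0,0],[-0.044,0,0,0,0,0,0],[0,0,0.004,0,0,0,0],[0,0,0.003,0,0,0,0],[0,0,0.003,0,0,0,0],[0,0,0,0,0,0,0]]]}}

```text
t: 25.3
eef_pos: [0.5845, -0.402, 0.1619]
tool_rot: [0.001, -0.066, 0.998, -0.0]
contact_force: [-1.2, 4.2, 12.4]
gripper_width: 0.003
grasp_force: 6.4
```

The touches suggest the lid is about 3 mm high and slightly tilted, but the touch itself is uncalibrated. I'll touch the squarish lid's bar, known to be at 0.064 and level, for reference.

{"name": "move_arm", "arguments": {"commands": [[[0,0,-0.04,0,0,0,0],[0,0,-0.05,0,0,3.8,0],[0,0,0,0,0,3.8,0],[0.0053,0.044,0,0,0,0,0],[0.0053,0.044,0,0,0,0,0],[0.0053,0.044,0,0,0,0,0],[0.0053,0.044,0,0,0,0,0],[0.0053,0.044,0,0,0,0,0],[0.0053,0.044,0,0,0,0,0],[0.0053,0.044,0,0,0,0,0],[0.0053,0.044,0,0,0,0,0],[0.0053,0.044,0,0,0,0,0],[0,0,0,0,0,0,0],[0,0,0,0,0,0,0]]]}}

```text
t: 27.05
eef_pos: [0.5358, -0.0067, 0.2493]
tool_rot: [-0.0, 0.0, 1.0, -0.0]
contact_force: [0.5, -0.0, 0.6]
gripper_width: -0.001
grasp_force: 0.0
```

```bash
python3 - <<'E'
from knob import *
o=bot.get_obs(); print(o["eef_pos"],o["tool_rot"])
KT=cam("wrist"); im=imaging.read_camera("wrist")[:,:,::-1].copy(); cv2.imwrite("pics/w9.png",im)
dark(im,KT,(280,110,365,215),.064)
print(rim(im,KT,(.537,-.008),.009,s=.12,thr=185)[2])
E
```

```text
[ 0.5358 -0.0067  0.2493] [-0.0001  0.0004  1.     -0.0002]
px [318 150] [329 208] rect mm [537.2  -7.8] [60.2 10.3] 1.8
[[ 0.0032  0.5404 -0.0073  0.1743  0.1607  1.7715  0.5402 -0.0074  0.2219]]
```

{"name": "move_arm", "arguments": {"commands": [[[-0.0015,-0.001,0.06,0,0,0,0],[0,0,0.06,0,0,0,0],[0,0,0.04,0,0,0,0],[0,0,0.014,0,0,0,0],[0,0,0.005,0,0,0,0],[0,0,0.003,0,0,0,0],[0,0,0.003,0,0,0,0],[0,0,0,0,0,0,0]]]}}

```text
t: 28.1
eef_pos: [0.5381, -0.0064, 0.0649]
tool_rot: [0.001, -0.0, 1.0, 0.0]
contact_force: [-1.5, 0.2, 1.0]
gripper_width: -0.001
grasp_force: 0.0
```

{"name": "move_arm", "arguments": {"commands": [[[0,0,-0.012,0,0,0,0],[0.022,0,0,0,0,0,0],[0,0,0.005,0,0,0,0],[0,0,0.004,0,0,0,0],[0,0,0.003,0,0,0,0],[0,0,0,0,0,0,0]]]}}

```text
t: 28.85
eef_pos: [0.5162, -0.0066, 0.0642]
tool_rot: [0.0, -0.0, 1.0, -0.0]
contact_force: [-0.0, -0.1, -0.1]
gripper_width: -0.0
grasp_force: 0.0
```

{"name": "move_arm", "arguments": {"commands": [[[0,0,-0.011,0,0,0,0],[-0.044,0,0,0,0,0,0],[0,0,0.004,0,0,0,0],[0,0,0.004,0,0,0,0],[0,0,0.003,0,0,0,0],[0,0,0,0,0,0,0]]]}}

```text
t: 29.6
eef_pos: [0.5589, -0.0066, 0.0642]
tool_rot: [-0.0, 0.0, 1.0, 0.0]
contact_force: [0.0, -0.4, 0.4]
gripper_width: 0.001
grasp_force: 0.0
```

The reference bar reads 0.064, so the touch is true: the oblong lid sits about 3 mm high, raised at its far (+x) end. I'll look closely with the arm out of the way.

```bash
python3 - <<'E'
from fit import *
t=[]
for v in("scene","side"):
    i=np.mean([imaging.read_camera(v)[:,:,::-1] for _ in range(3)],0).astype(np.uint8); cv2.imwrite(f"pics/{v}10.png",i)
    KT=cam(v); print(v,rim(i,KT,(.562,-.404),.106,s=.12,thr=150)[2])
    p=proj(KT,[.562,-.404,.08])[0].astype(int); x0,y0=max(p[0]-70,0),min(p[1]-50,400-105); t.append(cv2.resize(i[y0:y0+105,x0:x0+140],(400,300),interpolation=cv2.INTER_CUBIC)); print(x0,y0)
cv2.imwrite("pics/j10.png",np.hstack(t))
E
```

```text
scene [[ 0.0037  0.5659 -0.4038  0.182   0.1113  7.7836  0.5675 -0.4033  0.2002]]
75 234
side [[ 0.0043  0.5656 -0.4064  0.1876  0.1113  8.2425  0.5635 -0.4073  0.2047]]
307 283
```

View pics/j10.png

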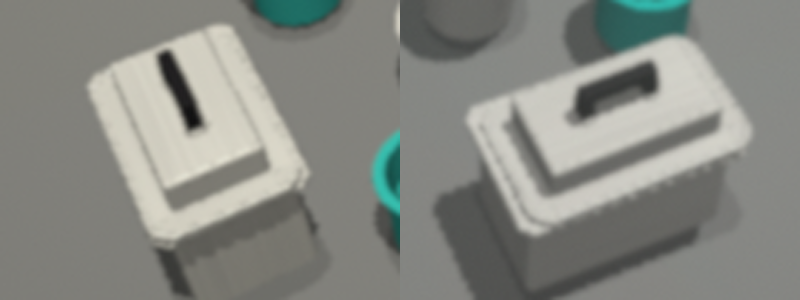

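```bash
python3 - <<'E'
from knob import *
for v in("scene","side"):
    i=cv2.imread(f"pics/{v}10.png"); KT=cam(v)
    p=proj(KT,[.565,-.405,.15])[0].astype(int)
    for z in(.158,.162): dark(i,KT,(p[0]-25,p[1]-22,p[0]+25,p[1]+22),z,100)
# stack before: rim fits of squarish lid flange corners from scene0 not occluded; knob of small lid now on pot / large
    i3=cv2.imread(f"pics/{v}10.png")
    for n,c,z in(("small",(.516,-.199),.083),("large",(.557,.4),.113),("sq",(.5655,.1934),.065)):
        for t in(140,165): print(v,n,rim(i3,KT,c,z,s=.11,px=500,thr=t)[2][:1,1:])
E
```

```text
px [131 252] [145 278] rect mm [ 575.9 -403.6] [76.2 10.4] 7.7
px [131 252] [145 278] rect mm [ 579.7 -403.3] [75.8 10.4] 7.7
scene small [[ 0.5163 -0.1992  0.0923  0.0914 34.8753  0.5145 -0.1987  0.0969]]
scene small [[  0.5166  -0.1994   0.0881   0.0881 -54.4623   0.5147  -0.1991   0.093 ]]
scene large [[  0.5563   0.4071   0.1338   0.1215 -75.6186   0.5526   0.4055   0.139 ]]
scene large [[  0.5566   0.4065   0.1277   0.116  -75.3236   0.5532   0.4051   0.1319]]
scene sq [[ 0.5645  0.1937  0.1847  0.1681 -2.9609  0.5645  0.1939  0.2355]]
scene sq [[ 0.5649  0.1933  0.1788  0.1633 -2.9144  0.5649  0.1932  0.2302]]
px [365 291] [405 304] rect mm [ 583.7 -375.9] [32.2 82.1] 74.7
px [365 291] [405 304] rect mm [ 582.4 -378.6] [32.  81.8] 74.7
side small [[ 0.5469 -0.1612  0.1858  0.127  34.7891  0.549  -0.1618  0.1894]]
side small [[  0.518   -0.2004   0.0894   0.0858 -17.049    0.5185  -0.1992   0.0911]]
side large [[  0.5365   0.4064   0.1483   0.0854 -78.5412   0.5546   0.4106   0.1495]]
side large [[  0.5354   0.3798   0.1085   0.0497 -48.8845   0.5484   0.3912   0.1085]]
side sq [[ 0.525   0.1947  0.1688  0.1033 86.8202  0.53    0.1941  0.189 ]]
side sq [[ 0.5248  0.1944  0.1611  0.096  86.9471  0.5287  0.1938  0.1805]]
```

The scene view puts the bar's near end at x = 0.537, so the lid's centre is near 0.568. That is 6–7 mm too far in +x, which matches the raised far end. I'll regrasp it, lift slightly, shift it back 7 mm along its axis and lower it again.

{"name": "move_arm", "arguments": {"commands": [[[0,0,-0.06,0,0,0,0.0],[0,0,-0.06,0,0,0,0.0],[0,0,-0.06,0,0,0,0.03],[-0.0007,-0.0443,0,0,0,0,0.06],[-0.0007,-0.0443,0,0,0,0,0.06],[-0.0007,-0.0443,0,0,0,0,0.06],[-0.0007,-0.0443,0,0,0,0,0.06],[-0.0007,-0.0443,0,0,0,0,0.06],[-0.0007,-0.0443,0,0,0,0,0.06],[-0.0007,-0.0443,0,0,0,0,0.06],[-0.0007,-0.0443,0,0,0,0,0.06],[-0.0007,-0.0443,0,0,0,-4,0.06],[0,0,0,0,0,-4,0.06],[0,0,0,0,0,0,0.06]]]}}

```text
t: 31.65
eef_pos: [0.5657, -0.4056, 0.2439]
tool_rot: [-0.0, -0.069, 0.998, 0.0]
contact_force: [-0.1, -0.1, 0.0]
gripper_width: 0.697
grasp_force: 0.0
```

```bash
python3 - <<'E'
from knob import *
o=bot.get_obs(); print(o["eef_pos"],o["tool_rot"])
KT=cam("wrist"); im=imaging.read_camera("wrist")[:,:,::-1].copy(); cv2.imwrite("pics/w11.png",im)
dark(im,KT,(290,120,350,265),.160)
t=[]
for v in("scene","side"):
    i=imaging.read_camera(v)[:,:,::-1].copy(); cv2.imwrite(f"pics/{v}11.png",i); KT=cam(v)
    p=proj(KT,[.54,-.008,.06])[0].astype(int); dark(i,KT,(p[0]-18,p[1]-16,p[0]+18,p[1]+16),.064,100)
    for th in(140,155): print(v,rim(i,KT,(.54,-.008),.009,s=.12,thr=th)[2][:1,1:])
    t.append(cv2.resize(rectify(i,KT,(.54,-.008),.009,s=.11,px=400),(400,400)))
cv2.imwrite("pics/j11.png",np.hstack(t))
E
```

```text
[ 0.5657 -0.4056  0.2439] [-0.0002 -0.0691  0.9976  0.0003]
px [318 162] [332 243] rect mm [ 562.3 -406.1] [60.5 10.2] 7.6
px [308 220] [322 241] rect mm [554.5 -12.2] [72.6 18.4] 1.0
scene [[ 0.5381 -0.0052  0.1838  0.1651  1.8965  0.5374 -0.0052  0.23  ]]
scene [[ 0.5386 -0.0051  0.1808  0.1619  2.0309  0.538  -0.0056  0.2268]]
px [310 211] [330 222] rect mm [538.5 -20.1] [60.7 28. ] 2.2
side [[  0.5455  -0.0186   0.2179   0.1823 -87.732    0.5474  -0.0184   0.2552]]
side [[  0.5449  -0.0208   0.2132   0.177  -87.9904   0.548   -0.0196   0.2504]]
```

View pics/j11.png

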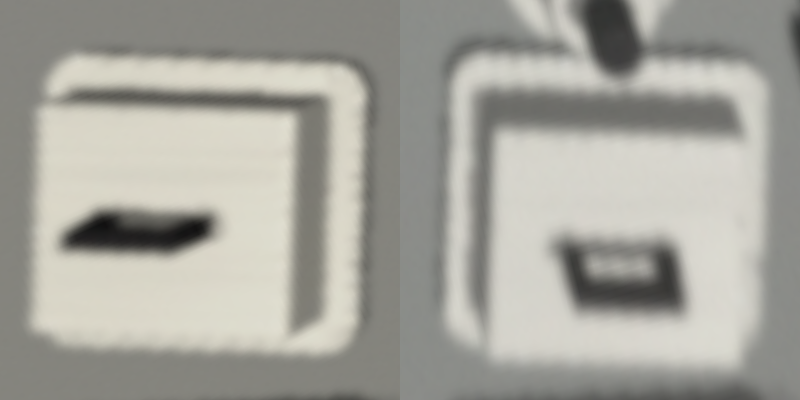

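Squarish lid from the fixed cameras: flange centre (0.5435, -0.007), yaw +1.9°. So the wrist view reads about 6 mm short in x for bars, which explains the offset. Now I mend the oblong lid.

{"name": "move_arm", "arguments": {"commands": [[[0,0,0.05,0,0,0,0.06],[0,0,0.04,0,0,0,0.05],[0,0,0.015,0,0,0,0.04],[0,0,0,0,0,0,0.03],[0,0,0,0,0,0,0.005],[0,0,0,0,0,0,0.003],[0,0,0,0,0,0,0.003],[0,0,0,0,0,0,0.003],[0,0,0,0,0,0,0.003],[0,0,-0.01,0,0,0,0.003],[0,0,-0.01,0,0,0,0.003],[0.006,0.001,0,0,0,0,0.003],[0,0,0,0,0,0,0.003],[0,0,0,0,0,0,0.003]]]}}

```text
t: 33.55
eef_pos: [0.5597, -0.4049, 0.1589]
tool_rot: [-0.0, -0.07, 0.998, 0.0]
contact_force: [-1.1, 0.0, -1.9]
gripper_width: 0.123
grasp_force: 60.3
```

```bash
python3 - <<'E'
from fit import *
o=bot.get_obs(); print(o["eef_pos"],o["contact_force"])
zf=o["eef_pos"][2]-.0435+.009
for v in("side","scene"):
    i=imaging.read_camera(v)[:,:,::-1].copy(); cv2.imwrite(f"pics/{v}12.png",i); KT=cam(v)
    globals()[v]=np.hstack([cv2.resize(rectify(i,KT,(.5625,-.404),z,s=.12,px=300),(300,300)) for z in(zf,.1)])
cv2.imwrite("pics/j12.png",np.vstack([side,scene]))
E
```

```text
[ 0.5597 -0.4049  0.1589] [-1.1073  0.0472 -1.8608]
```

View pics/j12.png

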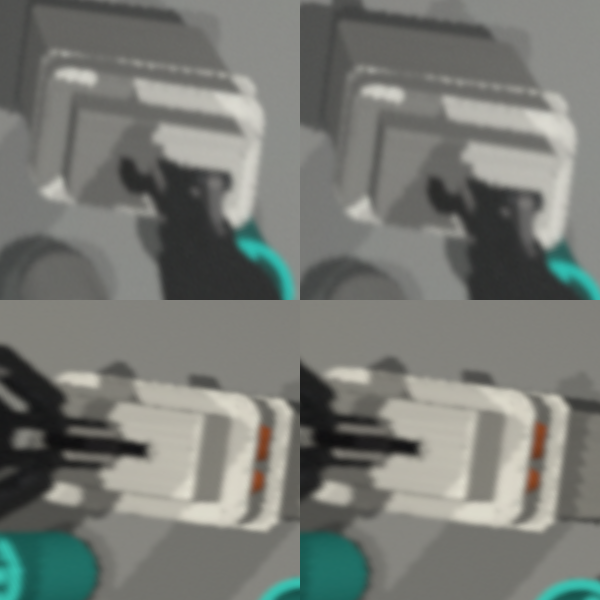

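By the side view the held lid's centre is now at about x = 0.5625, matching the pan. Lowering again.

{"name": "move_arm", "arguments": {"commands": [[[-0.0005,0.0005,0.01,0,0,0,0.003],[0,0,0.004,0,0,0,0.003],[0,0,0.003,0,0,0,0.003],[0,0,0.003,0,0,0,0.003],[0,0,0.002,0,0,0,0.003],[0,0,0.001,0,0,0,0.003],[0,0,0.0,0,0,0,0.003]]]}}

```text
t: 34.52
eef_pos: [0.5622, -0.4042, 0.1379]
tool_rot: [0.002, -0.07, 0.998, -0.0]
contact_force: [1.9, 3.6, 6.6]
gripper_width: 0.128
grasp_force: 61.6
```

{"name": "move_arm", "arguments": {"commands": [[[0,0,0.001,0,0,0,0.003],[0,0,0.001,0,0,0,0.003],[0,0,0,0,0,0,0.003]]]}}

```text
t: 34.9
eef_pos: [0.5622, -0.4042, 0.1378]
tool_rot: [0.002, -0.07, 0.998, 0.0]
contact_force: [-1.2, 7.2, 18.7]
gripper_width: 0.125
grasp_force: 63.2
```

{"name": "move_arm", "arguments": {"commands": [[[0,0,-0.001,0,0,0,0.01],[0,0,0,0,0,0,0.014],[0,0,0,0,0,0,0.02],[0,0,0,0,0,0,0.04],[0,0,-0.02,0,0,0,0.04],[0,0,-0.02,0,0,0,0],[-0.004,0,0,0,0,0,0],[0,0,0,0,0,0,0],[0,0,0,0,0,0,0],[0,0,0.005,0,0,0,0],[0,0,0.004,0,0,0,0],[0,0,0.004,0,0,0,0],[0,0,0.0,0,0,0,0]]]}}

```text
t: 36.52
eef_pos: [0.5642, -0.4037, 0.1617]
tool_rot: [-0.0, -0.07, 0.998, 0.0]
contact_force: [-0.3, 0.2, 0.3]
gripper_width: -0.002
grasp_force: 0.0
```

{"name": "move_arm", "arguments": {"commands": [[[0,0,0.002,0,0,0,0],[0,0,0.002,0,0,0,0],[0,0,0,0,0,0,0]]]}}

```text
t: 36.9
eef_pos: [0.5644, -0.404, 0.1583]
tool_rot: [0.0, -0.07, 0.998, -0.0]
contact_force: [0.5, 0.4, 0.1]
gripper_width: 0.001
grasp_force: 0.0
```

At 0.1583 there is no contact, against 0.161 before: the lid has dropped home. Confirm the contact height at both ends of the bar.

{"name": "move_arm", "arguments": {"commands": [[[0.018,0,0,0,0,0,0],[0,0,0.001,0,0,0,0],[0,0,0.001,0,0,0,0],[0,0,0,0,0,0,0]]]}}

```text
t: 37.4
eef_pos: [0.5436, -0.4077, 0.1581]
tool_rot: [-0.001, -0.069, 0.998, 0.0]
contact_force: [-9.7, 3.0, 15.3]
gripper_width: 0.001
grasp_force: 7.3
```

{"name": "move_arm", "arguments": {"commands": [[[0,0,-0.006,0,0,0,0],[-0.038,0,0,0,0,0,0],[0,0,0.004,0,0,0,0],[0,0,0.002,0,0,0,0],[0,0,0.001,0,0,0,0],[0,0,0,0,0,0,0]]]}}

```text
t: 38.15
eef_pos: [0.5875, -0.3994, 0.1581]
tool_rot: [0.003, -0.071, 0.997, 0.001]
contact_force: [3.3, 7.0, 13.6]
gripper_width: -0.003
grasp_force: 6.7
```

Both ends read 0.158: the oblong lid is level and home. Now the squarish lid.

{"name": "move_arm", "arguments": {"commands": [[[0,0,-0.04,0,0,0,0.0],[0,0,-0.05,0,0,3,0.03],[0.0034,0.0437,0,0,0,3,0.06],[0.0034,0.0437,0,0,0,0,0.06],[0.0034,0.0437,0,0,0,0,0.06],[0.0034,0.0437,0,0,0,0,0.06],[0.0034,0.0437,0,0,0,0,0.06],[0.0034,0.0437,0,0,0,0,0.06],[0.0034,0.0437,0,0,0,0,0.06],[0.0034,0.0437,0,0,0,0,0.06],[0.0034,0.0437,0,0,0,0,0.06],[0,0,0,0,0,0,0.06],[0,0,0.05,0,0,0,0.06],[0,0,0.05,0,0,0,0.06],[0,0,0.05,0,0,0,0.06],[0,0,0,0,0,0,0.06]]]}}

```text
t: 40.15
eef_pos: [0.5342, -0.0111, 0.0925]
tool_rot: [-0.004, -0.017, 1.0, -0.001]
contact_force: [0.2, 0.4, 1.2]
gripper_width: 0.7
grasp_force: 0.0
```

{"name": "move_arm", "arguments": {"commands": [[[0,0,0,0,-0.45,0,0.06],[-0.0095,0.0037,0,0,0,0,0.06],[0,0,0.03,0,0,0,0.06],[0,0,0.0205,0,0,0,0.06],[0,0,0,0,0,0,0.06]]]}}

```text
t: 40.78
eef_pos: [0.5479, -0.005, 0.0452]
tool_rot: [0.004, -0.018, 1.0, 0.0]
contact_force: [-0.3, -1.4, 0.0]
gripper_width: 0.701
grasp_force: 0.0
```

{"name": "move_arm", "arguments": {"commands": [[[0,0,0,0,0,0,0.06],[0,0,0,0,0,0,0.06]]]}}

```text
t: 41.02
eef_pos: [0.5484, -0.0053, 0.0462]
tool_rot: [0.005, -0.018, 1.0, 0.0]
contact_force: [-0.2, 0.3, 0.5]
gripper_width: 0.704
grasp_force: 0.0
```

{"name": "move_arm", "arguments": {"commands": [[[0.0045,-0.0015,0,0,0.55,0,0.06],[0,0,0.003,0,0,0,0.06],[0,0,0,0,0,0,0.06],[0,0,0,0,0,0,0.06]]]}}

```text
t: 41.52
eef_pos: [0.5428, -0.0071, 0.0417]
tool_rot: [-0.001, -0.018, 1.0, -0.0]
contact_force: [-0.2, -0.8, 0.7]
gripper_width: 0.701
grasp_force: 0.0
```

{"name": "move_arm", "arguments": {"commands": [[[0,0,0,0,0,0,0.005],[0,0,0,0,0,0,0.003],[0,0,0,0,0,0,0.003],[0,0,0,0,0,0,0.003],[0,0,0,0,0,0,0.003],[0,0,0,0,0,0,0.003],[0,0,-0.01,0,0,0,0.003],[0,0,-0.03,0,0,0,0.003],[0,0,-0.04,0,0,2.4,0.003],[0,0,-0.02,0,0,2.4,0.003],[-0.0024,0.0403,0,0,0,0,0.003],[-0.0024,0.0403,0,0,0,0,0.003],[-0.0024,0.0403,0,0,0,0,0.003],[-0.0024,0.0403,0,0,0,0,0.003],[-0.0024,0.0403,0,0,0,0,0.003],[0,0,0,0,0,0,0.003],[0,0,0,0,0,0,0.003]]], "squeeze": 70}}

```text
t: 43.65
eef_pos: [0.5643, 0.1927, 0.1415]
tool_rot: [-0.001, 0.024, 1.0, -0.001]
contact_force: [1.2, -0.6, -2.9]
gripper_width: 0.122
grasp_force: 68.7
```

```bash
python3 - <<'E'
from fit import *
o=bot.get_obs(); print(o["eef_pos"],o["tool_rot"],o["contact_force"],o["gripper_width"])
zf=o["eef_pos"][2]-.0415+.009
for v in("side","scene"):
    i=imaging.read_camera(v)[:,:,::-1].copy(); cv2.imwrite(f"pics/{v}13.png",i); KT=cam(v)
    print(v,rim(i,KT,(.5655,.1934),zf,s=.12,thr=120)[2][:1])
    globals()[v]=rectify(i,KT,(.5655,.1934),zf,s=.12,px=400)
cv2.imwrite("pics/j13.png",np.hstack([side,scene]))
E
```

```text
[0.5643 0.1927 0.1415] [-0.0013  0.0244  0.9997 -0.0007] [ 1.1747 -0.5876 -2.9277] 0.12193539554015952
side [[  0.0176   0.5833   0.1934   0.24     0.2043 -90.       0.6053   0.1934
    0.2886]]
scene [[ 0.0224  0.5872  0.1996  0.224   0.2097 86.4989  0.5861  0.2     0.2984]]
```

View pics/j13.png

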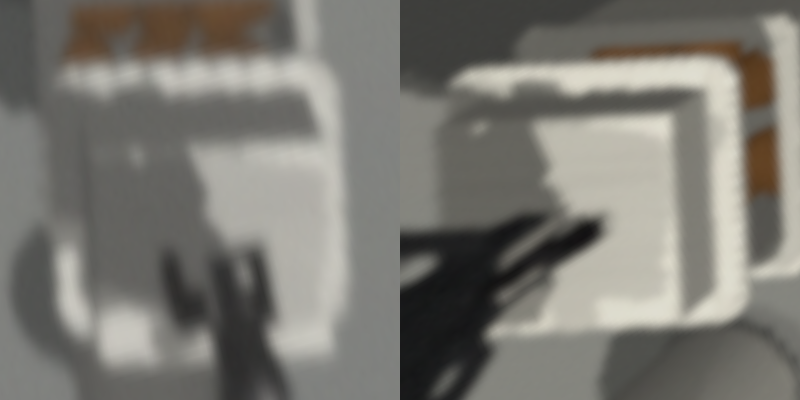

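The held lid's flange is centred at about (0.565, 0.190); the pan is at (0.5655, 0.1934). Shift 3 mm in y and lower.

{"name": "move_arm", "arguments": {"commands": [[[-0.0007,0.003,0.015,0,0,0,0.003],[0,0,0.012,0,0,0,0.003],[0,0,0.005,0,0,0,0.003],[0,0,0.003,0,0,0,0.003],[0,0,0.002,0,0,0,0.003],[0,0,0.001,0,0,0,0.003],[0,0,0.0,0,0,0,0.003]]]}}

```text
t: 44.62
eef_pos: [0.5657, 0.1953, 0.1048]
tool_rot: [-0.001, 0.025, 1.0, -0.0]
contact_force: [-4.2, -4.2, 7.0]
gripper_width: 0.126
grasp_force: 69.9
```

{"name": "move_arm", "arguments": {"commands": [[[0,0,0.001,0,0,0,0.003],[0,0,0.001,0,0,0,0.003],[0,0,0,0,0,0,0.003]]]}}

```text
t: 45.0
eef_pos: [0.5658, 0.1955, 0.1036]
tool_rot: [-0.001, 0.025, 1.0, 0.0]
contact_force: [-7.0, -5.2, 12.9]
gripper_width: 0.122
grasp_force: 70.9
```

{"name": "move_arm", "arguments": {"commands": [[[0,0,0.001,0,0,0,0.01],[0,0,0,0,0,0,0.014],[0,0,0,0,0,0,0.02],[0,0,0,0,0,0,0.04],[0,0,-0.02,0,0,0,0.04],[0,0,-0.02,0,0,0,0],[0.02,0,0,0,0,0,0],[0,0,0,0,0,0,0],[0,0,0,0,0,0,0],[0,0,0.01,0,0,0,0],[0,0,0.006,0,0,0,0],[0,0,0,0,0,0,0]]]}}

```text
t: 46.5
eef_pos: [0.5459, 0.1974, 0.1256]
tool_rot: [-0.001, 0.025, 1.0, 0.0]
contact_force: [-4.1, 0.1, 13.9]
gripper_width: 0.0
grasp_force: 7.4
```

{"name": "move_arm", "arguments": {"commands": [[[0,0,-0.012,0,0,0,0],[-0.04,0,0,0,0,0,0],[0,0,0.005,0,0,0,0],[0,0,0.004,0,0,0,0],[0,0,0.002,0,0,0,0],[0,0,0,0,0,0,0]]]}}

```text
t: 47.25
eef_pos: [0.5855, 0.1949, 0.1265]
tool_rot: [-0.001, 0.025, 1.0, -0.0]
contact_force: [-1.0, -1.3, 8.4]
gripper_width: -0.001
grasp_force: 3.8
```

```bash
python3 - <<'E'
from fit import *
t=[]
for v in("side","scene"):
    i=imaging.read_camera(v)[:,:,::-1].copy(); cv2.imwrite(f"pics/{v}14.png",i); KT=cam(v)
    t.append(rectify(i,KT,(.5655,.1934),.068,s=.12,px=400))
cv2.imwrite("pics/j14.png",np.hstack(t))
E
```

```text
(no output)
```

View pics/j14.png

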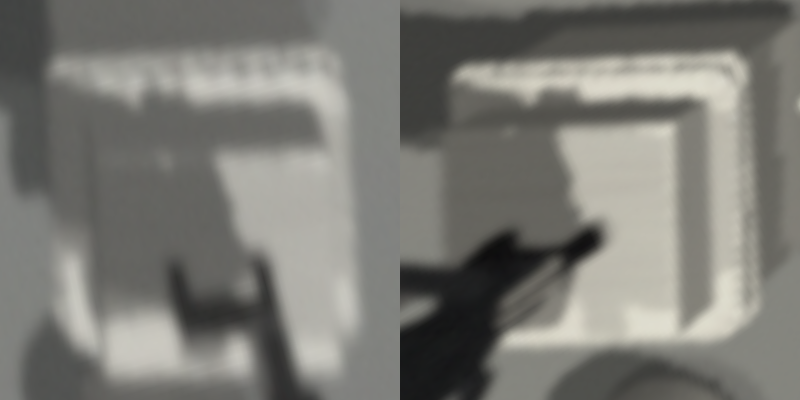

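The squarish lid sits about 3 mm high, at 0.126 against 0.123. In the scene view the pan's rim shows along the lid's -y edge (seam near (640,70)) and along its +x edge (near (748,200)). I've used up the picture allowance, so from here I go by numbers only. Next I measure the bar with the wrist camera.

{"name": "move_arm", "arguments": {"commands": [[[0.01,0,-0.06,0,0,0,0],[0.01,0,-0.06,0,0,0,0],[0,0,-0.06,0,0,0,0],[0,0,0,0,0,0,0.03],[0,0,0,0,0,0,0.06],[0,0,0,0,0,0,0.06]]]}}

```text
t: 48.1
eef_pos: [0.5647, 0.1965, 0.3038]
tool_rot: [-0.002, 0.024, 1.0, -0.001]
contact_force: [0.4, 0.1, 0.2]
gripper_width: 0.64
grasp_force: 0.0
```

```bash
python3 - <<'E'
from knob import *
o=bot.get_obs(); print(o["eef_pos"],o["tool_rot"])
KT=cam("wrist"); im=imaging.read_camera("wrist")[:,:,::-1].copy(); cv2.imwrite("pics/w15.png",im)
dark(im,KT,(285,120,360,235),.125)
for th in(150,170,190):print(rim(im,KT,(.562,.193),.070,s=.12,thr=th)[2][:1])
for v in("side","scene"):
    i=imaging.read_camera(v)[:,:,::-1].copy(); cv2.imwrite(f"pics/{v}15.png",i)
    for z in (.065,.070): print(v,z,rim(i,cam(v),(.5655,.1934),z,s=.12,thr=150)[2][:1])
    p=proj(cam(v),[.5655,.195,.12])[0].astype(int); dark(i,cam(v),(p[0]-18,p[1]-16,p[0]+18,p[1]+16),.125,100)
E
```

```text
[0.5647 0.1965 0.3038] [-0.0025  0.0241  0.9997 -0.0008]
px [317 148] [327 206] rect mm [561.6 193.5] [10.1 58.8] 87.4
[[ 0.0028  0.565   0.1929  0.1828  0.1688 -2.5004  0.5645  0.1945  0.2307]]
[[ 0.0027  0.5649  0.1928  0.1807  0.1664 -2.454   0.5644  0.1946  0.2283]]
[[ 0.0021  0.5642  0.1934  0.1796  0.1648 -2.9357  0.5642  0.1945  0.227 ]]
side 0.065 [[ 0.0223  0.5825  0.2083  0.196   0.1545 86.9721  0.5818  0.2073  0.2308]]
side 0.07 [[ 0.0175  0.581   0.2022  0.1951  0.1537 86.9491  0.5803  0.201   0.2296]]
px [300 147] [320 157] rect mm [562.  179.3] [39.2 61.6] 85.9
scene 0.065 [[ 0.0065  0.5605  0.1975  0.191   0.1739 -2.4628  0.5595  0.1982  0.2466]]
scene 0.07 [[ 0.001   0.5649  0.1942  0.1896  0.1726 -2.411   0.5639  0.195   0.245 ]]
px [388 182] [403 204] rect mm [575.2 185.9] [24.1 79. ] 87.6
```

{"name": "move_arm", "arguments": {"commands": [[[0,0.045,0,0,0,0,0],[0,0,0.06,0,0,0,0],[0,0,0.06,0,0,0,0],[0,0,0.05,0,0,0,0],[0,0,0.025,0,0,0,0],[0,0,0.004,0,0,0,0],[0,0,0.004,0,0,0,0],[0,0,0.002,0,0,0,0],[0,0,0.0,0,0,0,0]]]}}

```text
t: 49.38
eef_pos: [0.5682, 0.2417, 0.1016]
tool_rot: [-0.0, 0.024, 1.0, 0.0]
contact_force: [0.2, 0.8, 0.0]
gripper_width: -0.003
grasp_force: 0.0
```

{"name": "move_arm", "arguments": {"commands": [[[0,0,0.002,0,0,0,0],[0,0,0.002,0,0,0,0],[0,0,0,0,0,0,0]]]}}

```text
t: 49.75
eef_pos: [0.5679, 0.2424, 0.0983]
tool_rot: [-0.001, 0.024, 1.0, 0.001]
contact_force: [-4.5, 0.0, 12.8]
gripper_width: 0.0
grasp_force: 6.1
```

{"name": "move_arm", "arguments": {"commands": [[[0,0,-0.045,0,0,0,0],[0,-0.045,0,0,0,0,0],[0,-0.045,0,0,0,0,0],[0,0,0.036,0,0,0,0],[0,0,0.004,0,0,0,0],[0,0,0.003,0,0,0,0],[0,0,0.0,0,0,0,0]]]}}

```text
t: 50.62
eef_pos: [0.5639, 0.1524, 0.0994]
tool_rot: [-0.0, 0.024, 1.0, 0.0]
contact_force: [-0.4, -0.1, -0.7]
gripper_width: 0.0
grasp_force: 0.0
```

{"name": "move_arm", "arguments": {"commands": [[[0,0,0.002,0,0,0,0],[0,0,0.001,0,0,0,0],[0,0,0,0,0,0,0]]]}}

```text
t: 51.0
eef_pos: [0.5646, 0.1517, 0.0967]
tool_rot: [0.0, 0.024, 1.0, 0.0]
contact_force: [1.9, -0.5, 4.5]
gripper_width: -0.003
grasp_force: 2.4
```

The +x+y corner is raised and the -x-y corner is down, so the collar corner rests on the rim at +x+y. Regrasp, lift, shift about -3.5 mm in x and -4 mm in y, and lower.

{"name": "move_arm", "arguments": {"commands": [[[0,0,-0.05,0,0,0,0],[0,0,-0.01,0,0,0,0.03],[0,0.042,0,0,0,0,0.05],[0,0,0,0,0,0,0.05],[0,0,0,0,0,0,0.05],[0,0,0.03,0,0,0,0.05],[0,0,0.0225,0,0,0,0.05],[0,0,0,0,0,0,0.03],[0,0,0,0,0,0,0.005],[0,0,0,0,0,0,0.003],[0,0,0,0,0,0,0.003],[0,0,0,0,0,0,0.003],[0,0,0,0,0,0,0.003]]]}}

```text
t: 52.62
eef_pos: [0.5659, 0.1936, 0.104]
tool_rot: [-0.0, 0.024, 1.0, 0.0]
contact_force: [-1.7, -0.6, 5.8]
gripper_width: 0.124
grasp_force: 70.7
```

{"name": "move_arm", "arguments": {"commands": [[[0,0,-0.006,0,0,0,0.003],[0,0,-0.006,0,0,0,0.003],[0.0035,-0.004,0,0,0,0,0.003],[0,0,0,0,0,0,0.003],[0,0,0,0,0,0,0.003]]]}}

```text
t: 53.25
eef_pos: [0.5615, 0.1896, 0.1151]
tool_rot: [-0.001, 0.024, 1.0, -0.0]
contact_force: [0.4, 0.3, -3.3]
gripper_width: 0.127
grasp_force: 69.5
```

{"name": "move_arm", "arguments": {"commands": [[[0,0,0.005,0,0,0,0.003],[0,0,0.003,0,0,0,0.003],[0,0,0.002,0,0,0,0.003],[0,0,0.002,0,0,0,0.003],[0,0,0,0,0,0,0.003]]]}}

```text
t: 53.88
eef_pos: [0.5631, 0.191, 0.1043]
tool_rot: [0.0, 0.024, 1.0, 0.001]
contact_force: [3.0, 3.4, 5.5]
gripper_width: 0.124
grasp_force: 71.1
```

{"name": "move_arm", "arguments": {"commands": [[[0,0,0.001,0,0,0,0.003],[0,0,0.001,0,0,0,0.003],[0,0,0,0,0,0,0.003]]]}}

```text
t: 54.25
eef_pos: [0.5633, 0.1912, 0.1037]
tool_rot: [0.001, 0.024, 1.0, 0.002]
contact_force: [-1.4, 3.3, 16.6]
gripper_width: 0.122
grasp_force: 72.8
```

{"name": "move_arm", "arguments": {"commands": [[[0,0,-0.001,0,0,0,0.01],[0,0,0,0,0,0,0.014],[0,0,0,0,0,0,0.02],[0,0,0,0,0,0,0.04],[0,0,-0.02,0,0,0,0.04],[0,0,-0.02,0,0,0,0],[0.02,0,0,0,0,0,0],[0,0,0,0,0,0,0],[0,0,0,0,0,0,0],[0,0,0.009,0,0,0,0],[0,0,0.006,0,0,0,0],[0,0,0,0,0,0,0]]]}}

```text
t: 55.75
eef_pos: [0.5416, 0.1909, 0.1268]
tool_rot: [-0.002, 0.024, 1.0, -0.0]
contact_force: [-0.8, 0.8, 3.3]
gripper_width: -0.0
grasp_force: 1.4
```

{"name": "move_arm", "arguments": {"commands": [[[0,0,0.002,0,0,0,0],[0,0,0.001,0,0,0,0],[0,0,0,0,0,0,0]]]}}

```text
t: 56.12
eef_pos: [0.5414, 0.1911, 0.1262]
tool_rot: [-0.002, 0.024, 1.0, 0.001]
contact_force: [-9.7, -1.1, 26.1]
gripper_width: 0.002
grasp_force: 13.0
```

{"name": "move_arm", "arguments": {"commands": [[[0,0,-0.012,0,0,0,0],[-0.04,0,0,0,0,0,0],[0,0,0.005,0,0,0,0],[0,0,0.002,0,0,0,0],[0,0,0.002,0,0,0,0],[0,0,0.0,0,0,0,0]]]}}

```text
t: 56.88
eef_pos: [0.581, 0.1889, 0.127]
tool_rot: [-0.001, 0.024, 1.0, -0.0]
contact_force: [0.2, 0.1, 0.0]
gripper_width: -0.001
grasp_force: 0.0
```

{"name": "move_arm", "arguments": {"commands": [[[0,0,-0.012,0,0,0,0],[0.02,0.045,0,0,0,0,0],[0,0,0.03,0,0,0,0],[0,0,0.006,0,0,0,0],[0,0,0.002,0,0,0,0],[0,0,0.002,0,0,0,0],[0,0,0.0,0,0,0,0]]]}}

```text
t: 57.75
eef_pos: [0.5644, 0.2343, 0.0999]
tool_rot: [-0.001, 0.025, 1.0, 0.0]
contact_force: [0.1, 0.8, 0.1]
gripper_width: -0.003
grasp_force: 0.0
```

{"name": "move_arm", "arguments": {"commands": [[[0,0,-0.04,0,0,0,0],[0,-0.045,0,0,0,0,0],[0,-0.045,0,0,0,0,0],[0,0,0.034,0,0,0,0],[0,0,0.004,0,0,0,0],[0,0,0.002,0,0,0,0],[0,0,0.0,0,0,0,0]]]}}

```text
t: 58.62
eef_pos: [0.5601, 0.1456, 0.1001]
tool_rot: [-0.0, 0.024, 1.0, 0.0]
contact_force: [-0.8, -0.4, -0.2]
gripper_width: 0.002
grasp_force: 0.0
```

{"name": "move_arm", "arguments": {"commands": [[[0,0,0.002,0,0,0,0],[0,0,0.001,0,0,0,0],[0,0,0,0,0,0,0]]]}}

```text
t: 59.0
eef_pos: [0.5608, 0.1449, 0.0983]
tool_rot: [0.0, 0.024, 1.0, 0.001]
contact_force: [-2.6, -0.8, 13.1]
gripper_width: 0.001
grasp_force: 6.5
```

{"name": "move_arm", "arguments": {"commands": [[[0,0,0.001,0,0,0,0],[0,0,0.001,0,0,0,0],[0,0,0,0,0,0,0]]]}}

```text
t: 59.38
eef_pos: [0.5608, 0.1449, 0.098]
tool_rot: [0.0, 0.025, 1.0, 0.001]
contact_force: [-9.1, -1.9, 30.0]
gripper_width: 0.001
grasp_force: 14.8
```

{"name": "move_arm", "arguments": {"commands": [[[0,0,-0.044,0,0,0,0],[0,0.045,0,0,0,0,0],[0,0.045,0,0,0,0,0],[0,0,0.04,0,0,0,0],[0,0,0.003,0,0,0,0],[0,0,0.001,0,0,0,0],[0,0,0.0,0,0,0,0]]]}}

```text
t: 60.25
eef_pos: [0.565, 0.2397, 0.0966]
tool_rot: [0.001, 0.023, 1.0, 0.003]
contact_force: [-0.1, 6.9, 9.0]
gripper_width: -0.002
grasp_force: 5.1
```

Now the opposite corner (-x-y) is raised: that shift overshot, so the seat lies in between. Regrasp and shift back by about half.

{"name": "move_arm", "arguments": {"commands": [[[0,0,-0.05,0,0,0,0],[0,0,-0.01,0,0,0,0.03],[0,-0.048,0,0,0,0,0.05],[0,0,0,0,0,0,0.05],[0,0,0,0,0,0,0.05],[0,0,0.03,0,0,0,0.05],[0,0,0.022,0,0,0,0.05],[0,0,0,0,0,0,0.03],[0,0,0,0,0,0,0.005],[0,0,0,0,0,0,0.003],[0,0,0,0,0,0,0.003],[0,0,0,0,0,0,0.003],[0,0,0,0,0,0,0.003]]]}}

```text
t: 61.88
eef_pos: [0.5619, 0.188, 0.103]
tool_rot: [-0.0, 0.024, 1.0, 0.001]
contact_force: [-2.4, 5.2, 4.9]
gripper_width: 0.122
grasp_force: 71.2
```

```bash
python3 - <<'E'
from fit import *
# pan mouth corner check on first pictures (before lids): inner contour of squarish pan rim, and lid yaw
for v in("scene","side"):
    i=cv2.imread(f"pics/{v}0.png"); KT=cam(v)
    for c,z,n in(((.5655,.1934),.065,"sq"),((.5625,-.404),.1,"obl")):
        r,m,_=rim(i,KT,c,z,s=.12,thr=150); 
        inv=(1-m).astype(np.uint8); k,l,st,ce=cv2.connectedComponentsWithStats(inv); j=l[300,300]
        cs,_=cv2.findContours((l==j).astype(np.uint8),cv2.RETR_EXTERNAL,cv2.CHAIN_APPROX_NONE); q=max(cs,key=cv2.contourArea)
        (x,y),(w,h),a=cv2.minAreaRect(q); s=.24/599
        print(v,n,"hole",c[0]-.12+x*s,c[1]-.12+y*s,w*s,h*s,a,"fill",cv2.contourArea(q)/(w*h))
o=bot.get_obs(); print(o["eef_pos"],o["tool_rot"],o["contact_force"])
E
```

```text
scene sq hole 0.5648445129904007 0.1932616835350584 0.13952823798127087 0.15296934099149623 86.80406188964844 fill 0.9562562627437586
scene obl hole 0.561940706026972 -0.40324720725949503 0.15373588956855175 0.08475719216271911 8.04289436340332 fill 0.9119519587689008
side sq hole 0.5655 0.1934 0.24 0.24 90.0 fill 0.9882915599454851
side obl hole 0.5622646712619992 -0.4049395542049249 0.15414834457168197 0.0864999343795649 7.594643592834473 fill 0.9410257867270929
[0.5619 0.188  0.103 ] [-0.0004  0.0239  0.9997  0.0008] [-2.397   5.1656  4.878 ]
```

{"name": "move_arm", "arguments": {"commands": [[[0,0,-0.006,0,0,0,0.003],[0,0,-0.006,0,0,0,0.003],[0,0,0,0,0,0,0.003],[0,0,0,0,0,0,0.003]]]}}

```text
t: 62.38
eef_pos: [0.5615, 0.1861, 0.1141]
tool_rot: [-0.001, 0.025, 1.0, -0.0]
contact_force: [-1.1, 0.5, -4.0]
gripper_width: 0.122
grasp_force: 70.0
```

```bash
python3 - <<'E'
from fit import *
o=bot.get_obs(); print(o["eef_pos"],o["tool_rot"])
zf=o["eef_pos"][2]-.0415+.009
KT=cam("wrist"); im=imaging.read_camera("wrist")[:,:,::-1].copy(); cv2.imwrite("pics/w17.png",im)
# flange outer edge profiles in each view, along lid axes: print strong gradient positions
def prof(r,a,b):
    g=cv2.cvtColor(r,cv2.COLOR_BGR2GRAY).astype(float); return g[a,b].mean
for v in("wrist","side","scene"):
    i=im if v=="wrist" else imaging.read_camera(v)[:,:,::-1].copy(); K=cam(v); cv2.imwrite(f"pics/{v}17.png",i)
    M=cv2.getRotationMatrix2D((300,300),-2.8,1)
    for z in(zf,.065):
        r=cv2.warpAffine(rectify(i,K,(.565,.193),z,s=.12),M,(600,600)); g=cv2.cvtColor(r,cv2.COLOR_BGR2GRAY).astype(float)
        px=np.gradient(cv2.GaussianBlur(g[200:260].mean(0)[None],(9,1),0)[0]); py=np.gradient(cv2.GaussianBlur(g[:,340:400].mean(1)[None],(9,1),0)[0])
        f=lambda p,a,b,sg:(a+np.argmax(sg*p[a:b])-300)*.24/599*1000
        print(v,round(z,3),"x-: %.1f x+: %.1f y-: %.1f y+: %.1f"%(f(px,40,130,1),f(px,470,560,-1),f(py,55,150,1),f(py,450,545,-1)))
E
```

```text
[0.5615 0.1861 0.1141] [-0.001   0.0246  0.9997 -0.0003]
wrist 0.082 x-: -93.8 x+: 77.7 y-: -88.9 y+: 72.1
wrist 0.065 x-: -95.8 x+: 92.2 y-: -96.6 y+: 79.7
side 0.082 x-: -68.5 x+: 84.5 y-: -89.3 y+: 82.9
side 0.065 x-: -89.3 x+: 89.3 y-: -70.1 y+: 67.3
scene 0.082 x-: -73.7 x+: 103.0 y-: -88.5 y+: 71.7
scene 0.065 x-: -68.5 x+: 90.2 y-: -80.5 y+: 83.7
```

The held lid measures y = 0.1846 in both views, so it had slid about 8 mm off, while the pan is at (0.565, 0.1933). Shift +2.5 mm in x and +7.5 mm in y and lower gently.

{"name": "move_arm", "arguments": {"commands": [[[-0.0021,0.0075,0,0,0,0,0.003],[0,0,0,0,0,0,0.003],[0,0,0.004,0,0,0,0.003],[0,0,0.003,0,0,0,0.003],[0,0,0.002,0,0,0,0.003],[0,0,0,0,0,0,0.003]]]}}

```text
t: 63.28
eef_pos: [0.5639, 0.1939, 0.105]
tool_rot: [-0.001, 0.024, 1.0, -0.0]
contact_force: [-0.4, 0.5, -3.2]
gripper_width: 0.125
grasp_force: 69.9
```

{"name": "move_arm", "arguments": {"commands": [[[0,0,0.001,0,0,0,0.003],[0,0,0.001,0,0,0,0.003],[0,0,0,0,0,0,0.003]]]}}

```text
t: 63.65
eef_pos: [0.5641, 0.1941, 0.1033]
tool_rot: [-0.001, 0.024, 1.0, -0.0]
contact_force: [0.6, -0.1, -3.5]
gripper_width: 0.122
grasp_force: 70.0
```

No contact yet at 0.1033, so the collar is entering. Continue.

{"name": "move_arm", "arguments": {"commands": [[[0,0,0.001,0,0,0,0.003],[0,0,0.001,0,0,0,0.003],[0,0,0,0,0,0,0.003]]]}}

```text
t: 64.03
eef_pos: [0.564, 0.1943, 0.1027]
tool_rot: [-0.001, 0.024, 1.0, 0.001]
contact_force: [-6.1, -1.4, 11.0]
gripper_width: 0.124
grasp_force: 71.9
```

{"name": "move_arm", "arguments": {"commands": [[[0,0,0.001,0,0,0,0.003],[0,0,0.001,0,0,0,0.003],[0,0,0,0,0,0,0.003]]]}}

```text
t: 64.4
eef_pos: [0.5637, 0.1944, 0.1005]
tool_rot: [-0.001, 0.024, 1.0, 0.001]
contact_force: [-7.1, -0.2, 10.4]
gripper_width: 0.124
grasp_force: 71.7
```

Settling to about 0.1005 (home is about 0.1005–0.101). Release and probe both bar ends and both sides.

{"name": "move_arm", "arguments": {"commands": [[[0,0,0,0,0,0,0.01],[0,0,0,0,0,0,0.014],[0,0,0,0,0,0,0.02],[0,0,0,0,0,0,0.04],[0,0,-0.02,0,0,0,0.04],[0,0,-0.02,0,0,0,0],[0.02,0,0,0,0,0,0],[0,0,0,0,0,0,0],[0,0,0,0,0,0,0],[0,0,0.009,0,0,0,0],[0,0,0.005,0,0,0,0],[0,0,0.002,0,0,0,0],[0,0,0,0,0,0,0]]]}}

```text
t: 66.03
eef_pos: [0.5439, 0.1948, 0.1232]
tool_rot: [-0.001, 0.024, 1.0, -0.0]
contact_force: [-2.6, -0.1, 3.7]
gripper_width: 0.001
grasp_force: 1.5
```

{"name": "move_arm", "arguments": {"commands": [[[0,0,0.0015,0,0,0,0],[0,0,0,0,0,0,0]]]}}

```text
t: 66.28
eef_pos: [0.544, 0.1948, 0.1231]
tool_rot: [-0.001, 0.025, 1.0, 0.0]
contact_force: [-6.4, -3.1, 16.2]
gripper_width: -0.001
grasp_force: 8.2
```

{"name": "move_arm", "arguments": {"commands": [[[0,0,-0.012,0,0,0,0],[-0.04,0,0,0,0,0,0],[0,0,0.005,0,0,0,0],[0,0,0.004,0,0,0,0],[0,0,0.003,0,0,0,0],[0,0,0.0,0,0,0,0]]]}}

```text
t: 67.03
eef_pos: [0.5832, 0.1931, 0.1231]
tool_rot: [-0.001, 0.024, 1.0, 0.0]
contact_force: [-5.8, -2.0, 13.8]
gripper_width: -0.0
grasp_force: 7.1
```

{"name": "move_arm", "arguments": {"commands": [[[0,0,-0.012,0,0,0,0],[0.02,0.045,0,0,0,0,0],[0,0,0.03,0,0,0,0],[0,0,0.006,0,0,0,0],[0,0,0.003,0,0,0,0],[0,0,0.0015,0,0,0,0],[0,0,0.0,0,0,0,0]]]}}

```text
t: 67.9
eef_pos: [0.5661, 0.2382, 0.0951]
tool_rot: [-0.001, 0.025, 1.0, 0.0]
contact_force: [-6.2, -0.5, 10.8]
gripper_width: 0.002
grasp_force: 5.3
```

{"name": "move_arm", "arguments": {"commands": [[[0,0,-0.045,0,0,0,0],[0,-0.045,0,0,0,0,0],[0,-0.045,0,0,0,0,0],[0,0,0.035,0,0,0,0],[0,0,0.005,0,0,0,0],[0,0,0.004,0,0,0,0],[0,0,0.001,0,0,0,0],[0,0,0.0,0,0,0,0]]]}}

```text
t: 68.9
eef_pos: [0.5625, 0.1495, 0.0952]
tool_rot: [-0.0, 0.024, 1.0, 0.0]
contact_force: [-4.0, -2.1, 8.9]
gripper_width: -0.004
grasp_force: 4.3
```

The squarish lid is level and home (0.123 and 0.123 on the bar, 0.095 and 0.095 on the crown). Now the same check on the large pot's knob (home 0.168).

{"name": "move_arm", "arguments": {"commands": [[[0,0,-0.06,0,0,0,0],[0,0,-0.06,0,0,0,0],[0.0035,0.05,0,0,0,0,0],[0.0035,0.05,0,0,0,0,0],[0.0035,0.05,0,0,0,0,0],[0.0035,0.05,0,0,0,0,0],[0.0035,0.05,0,0,0,0,0],[0,0,0.03,0,0,0,0],[0,0,0.01,0,0,0,0],[0,0,0,0,0,0,0]]]}}

```text
t: 70.15
eef_pos: [0.5568, 0.3988, 0.1734]
tool_rot: [-0.001, 0.025, 1.0, -0.001]
contact_force: [0.7, 0.0, 0.4]
gripper_width: 0.002
grasp_force: 0.0
```

```bash
python3 - <<'E'
from knob import *
o=bot.get_obs(); print(o["eef_pos"])
for v in("side","scene"):
    i=imaging.read_camera(v)[:,:,::-1].copy(); K=cam(v)
    for n,c,z in(("obl",(.5625,-.404),.103),("small",(.516,-.199),.083),("sq",(.565,.193),.068)):
        print(v,n,rim(i,K,c,z,s=.12,thr=150)[2][:1,1:6])
E
```

```text
[0.5568 0.3988 0.1734]
side obl [[ 0.5622 -0.406   0.1781  0.1108  7.4502]]
side small [[  0.5177  -0.2003   0.0922   0.0879 -14.6764]]
side sq [[ 0.5667  0.2009  0.1839  0.1781 86.6854]]
scene obl [[ 0.5615 -0.404   0.1872  0.1109  7.8355]]
scene small [[ 0.5163 -0.1994  0.0908  0.0901 34.8245]]
scene sq [[ 0.5628  0.1928  0.1902  0.1653 -3.0509]]
```

{"name": "move_arm", "arguments": {"commands": [[[0,0,0.003,0,0,0,0],[0,0,0.002,0,0,0,0],[0,0,0.0015,0,0,0,0],[0,0,0,0,0,0,0]]]}}

```text
t: 70.75
eef_pos: [0.5569, 0.3996, 0.1682]
tool_rot: [-0.001, 0.024, 1.0, 0.0]
contact_force: [-3.0, -0.8, 8.8]
gripper_width: -0.003
grasp_force: 4.0
```

{"name": "move_arm", "arguments": {"commands": [[[0,0,0.001,0,0,0,0],[0,0,0,0,0,0,0]]]}}

```text
t: 71.0
eef_pos: [0.5569, 0.3996, 0.1682]
tool_rot: [-0.001, 0.024, 1.0, 0.001]
contact_force: [-6.3, -2.5, 14.8]
gripper_width: 0.001
grasp_force: 6.9
```

The large lid is home (0.168). Check the small one (home 0.138).

{"name": "move_arm", "arguments": {"commands": [[[0,0,-0.06,0,0,0,0],[0.001,-0.0501,0,0,0,0,0],[0.001,-0.0501,0,0,0,0,0],[0.001,-0.0501,0,0,0,0,0],[0.001,-0.0501,0,0,0,0,0],[0.001,-0.0501,0,0,0,0,0],[0.001,-0.0501,0,0,0,0,0],[0.001,-0.0501,0,0,0,0,0],[0.001,-0.0501,0,0,0,0,0],[0.001,-0.0501,0,0,0,0,0],[0.001,-0.0501,0,0,0,0,0],[0.001,-0.0501,0,0,0,0,0],[0.001,-0.0501,0,0,0,0,0],[0,0,0.05,0,0,0,0],[0,0,0.03,0,0,0,0],[0,0,0,0,0,0,0]]]}}

```text
t: 73.0
eef_pos: [0.5138, -0.1999, 0.1442]
tool_rot: [-0.003, 0.025, 1.0, 0.0]
contact_force: [0.3, 0.1, 0.6]
gripper_width: -0.001
grasp_force: 0.0
```

{"name": "move_arm", "arguments": {"commands": [[[0,0,0.003,0,0,0,0],[0,0,0.003,0,0,0,0],[0,0,0.002,0,0,0,0],[0,0,0.0015,0,0,0,0],[0,0,0,0,0,0,0]]]}}

```text
t: 73.62
eef_pos: [0.5159, -0.2002, 0.1381]
tool_rot: [-0.0, 0.024, 1.0, 0.001]
contact_force: [-3.6, 3.1, 13.6]
gripper_width: -0.001
grasp_force: 7.1
```

All four lids are home. Retreat upward and hand in.

{"name": "move_arm", "arguments": {"commands": [[[0,0,-0.05,0,0,0,0],[0,0,-0.06,0,0,0,0],[0,0,-0.05,0,0,0,0],[0,0,0,0,0,0,0],[0,0,0,0,0,0,0]]]}}

```text
t: 74.25
eef_pos: [0.5154, -0.1998, 0.2961]
tool_rot: [-0.001, 0.024, 1.0, 0.0]
contact_force: [-0.9, -0.2, -0.9]
gripper_width: 0.0
grasp_force: 0.0
```

```bash
python3 - <<'E'
from station import bot
print(bot.get_obs()["contact_force"]); print(bot.hand_in())
E
```

```text
[-0.9085302  -0.15189062 -0.86760822]
the job is handed in; nothing more can be done
None
```

The job is handed in after about 74 s: all four lids are home on their own containers by touch-checked height and let go, though the oblong and squarish lids had to be reseated and I viewed 16 pictures, two over the limit of 14.

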